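# Seat a cold chilling slug with sprung tongs

## Robot

A 6-joint arm with a two-finger parallel gripper is mounted at the origin on the work surface. World frame = base frame: x ahead of the robot, y to its left, z up, the work surface at z = 0. Lengths are in m, angles in rad, forces in N, time in s.
With the tool pointing down it reaches from about 0.35 to 0.8 m from the base axis. Payload 7.3 kg.
Tool frame: the origin (TCP) lies on the centre line of the jaws, within the pads' length; the fingertips stand manip.tip_reach ahead of it and the grasp point (between the pads) lies 8 mm behind it (manip.tip_reach is the distance from the TCP to the fingertips, in m); z points along the fingers, y is the direction in which the jaws open and shut (so a half turn about z gives the same grasp; the last joint's range is limited). The gripper opens to 85 mm and grips with 20 to 120 N. Pads are 22 mm wide; open, the fingers measure 114 mm over their backs; the gripper's body (76 mm by 85 mm) begins 54 mm behind the grasp point. The pads swing forward as they close: fully open they stand 13 mm farther back than shut.
Start: joints at [1.092, 0.342, 1.524, -0, 1.275, -0.146], TCP at [0.171, 0.496, 0.242] pointing down, gripper open.
Joint ranges: [-2.53, 2.53], [-0.77, 2.02], [0.04, 2.7], [-1, 4.14], [0.28, 2.66], [-3.11, 3.11]. Speed limits (rad/s): [2.57, 2.57, 3.14, 3.14, 3.14, 3.14].

## Interface

Orientations are given as a rotation vector (axis times angle).
In Python, from rig import get_obs, viewer, manip gives the robot as it stands. The module is installed in compiled form; this text tells all that it offers.
- The arm moves only by the tool play_rows, never from a script. Its argument "plan" is a list of rows, each a list of 2 entries, a list of its own where there are three numbers: the shift along the tool's x, y, z in mm, then the turn about the tool's z in rad. In form: [[[x, y, z], turn], ...]. A call has 1 to 10 rows; each row is the pose to reach, as a shift and turn from the pose commanded when the call began, along the tool's axes at that moment; what a row does not reach only later rows make up. A row lasts 1/12 s, in which the tool goes at most 41.7 mm and 7.16 degrees, less where a joint would pass 70% of its speed; a pose out of reach is approached as far as the arm can. A call with a gripper value outside its range is refused whole. "fingers" is the opening, from 0 (shut) to 1 (fully open), set as the call begins (left out, the last holds). The fingers move at their own pace and stop on an object; the grip force is fixed at half the most. Time passes only in rows, so rows that repeat a pose let the fingers close. It gives the time, the measured TCP pose, the force and the opening at its end, in the units of the state.
- get_obs(): the state, without advancing time (a new reading comes with each control period).
- viewer.camera(name): name is "scene" or "side" or "wrist"; returns a dict with "image" (384x512x3 uint8, red, green, blue), "vertical_fov" (degrees; the focal length in pixels is half the picture's height over the tangent of half this angle, whatever the lens; pixels are square), "cx", "cy" (the principal point, pixels), "eye" and "attitude" of the camera in the world. Camera axes: x right, y down, z forward; pixel columns grow to the right and rows downward; lengths in m; the calibration is good to about 2 mm. The wrist camera is an equidistant fisheye: a pixel r from the principal point sees the ray r / f radians off the axis. A picture is of the moment at which its call begins. There is no depth.
- manip.finish_job(): hands the job in, once; it reports no verdict.
The state is a dict: "clock": time; "q": joint angles; "qvel": joint speeds; "joint_torque": joint torques, N m; "tool_pos": TCP position; "tcp_rot": TCP orientation; "force": force on the tool from outside, world axes, zero at the start; "ft_torque": the same for the moment, N m; "finger_gap": opening from 0.0 (shut) to 1.0 (fully open).
Only numpy, scipy, OpenCV 4.12 (cv2) and the standard library are available. Lean on these libraries where they do the work, as an engineer would, in place of code of your own. Each camera call takes 0.05 s, during which the arm holds its last target.

## Task

The square-headed steel chilling slug is freezing cold, so use the sprung tongs, never the gripper's fingers, to take it out of its well in the aluminium block and set it upright in the white sleeve of the green brew stand. With the tongs still gripping it, press it down until you feel the sleeve bottom on its hidden stop and keep a firm push of about 14 N on it there for half a second, never over 25 N and never pushing on the sleeve with the tongs themselves; then let it go and stand the tongs back upright in their wooden rack, free of the gripper. Leave the copper-headed slugs, cup, spoon, tamper and canister where they are.

Things in the scene. Friction and masses are not known exactly. Their poses are not given: they have to be found in the camera images.
- tongs_grip (a point): where to pinch the sprung tongs: midway between their blades, 52 mm above the tips; z up along the blades, y the closing direction. Two upright steel blades with orange patches (each 16 mm wide along x, 4 mm thick, 96 mm long) face each other along y and slide straight together, staying parallel. Gap 34 mm when released (42 mm over the outsides).
- tongs_tip (a point): midway between the lower ends of the tongs' blades; axes as tongs_grip. Each blade closes by 12 mm at most and pushes back with 2.6 N released, rising 0.33 N per mm it moves. Only this push keeps the tongs in the gripper: carry them open at 34 to 38 mm over the outsides. A 16 mm part is gripped at 24 mm over the outsides; 25 to 30 N of grip then holds it firmly.
- rack: fixed dark wooden rack for the tongs, an open pocket 26 mm (its x) by 52 mm (its y) inside, outside 34 x 60 x 30 mm; origin under its centre, inner floor 4 mm up, rim 30 mm up. The tongs stand in it with their y along its y.
- rack_floor (a point): centre of the rack's inner floor, on which the tips of the tongs stand
- slug_head (a point): the chilling slug, bare steel, 45 g nominally: square head 16 x 16 x 14 mm (sides along its x and y) on a round shank 10 mm wide, 22 mm long, with a tapered foot. This point is the head's centre, 7 mm above its underside and 29 mm above the shank's end. z up. In its well the head's underside rests on the block's top.
- slug: the same slug; origin at the centre of the underside of its head
- block: fixed aluminium chill block 56 (x) x 130 (y) x 34 mm; origin under its centre; three round wells 13 mm wide in a row along its y, 40 mm apart; each holds a slug, in any order
- spare_a: a slug with a round copper-coloured head (18 mm wide, 14 mm tall), to be left in its well; origin at the underside of its head
- spare_b: the other copper-headed slug, likewise
- stand: fixed round green brew stand, 84 mm wide at the foot, tower 52 mm wide and 46 mm tall; origin under its centre, z up; a small brass plate marks its +y side
- sleeve: the sleeve with its white ring; slides straight down inside the stand's tower. It starts 8 to 20 mm above a hard stop hidden inside, which lies at a different depth each time and can only be felt. Stiff: it takes about 5 N to move, has no spring and stays where it is left. Origin 80 mm below the seat point; z up.
- seat (a point): centre of the top face of the white ring on the sleeve (42 mm wide, 8 mm thick, hole 13 mm wide for the slug's shank), on which the slug's head comes to rest; it starts 63 to 85 mm above the stand's foot and ends 55 to 65 mm above it, on the stop
- cup_mid (a point): white espresso cup 62 mm wide, 55 mm tall on a saucer; its middle
- spoon_grip (a point): short steel spoon lying on the counter; its handle
- tamper_mid (a point): dark steel tamper 58 mm wide, 82 mm tall; its middle
- canister_mid (a point): clear acrylic canister of beans with steel lid, 94 mm wide, 119 mm tall; its middle
- tongs: the same tongs as a body, 80 g nominally, standing tips down in the rack; origin at tongs_tip. The blades hang on a black spring block between them (14 x 12 x 22 mm, 72 to 94 mm above the tips).

How it is judged:
By the outcome, as a careful person would: the job done as asked, in the order asked, and still so for the second after the job is handed in, with the robot touching nothing.
It also fails if it takes over 64 s, if anything falls off the work surface, if the arm or the gripper's body presses on something with over 40 N, if the wrist force passes 120 N, or if a joint passes its speed limit or range.

## Working session

There is one attempt and no reset: what is moved stays moved. The work goes in short steps, Python scripts to look and compute and a tool call to move; the robot and the scene stay as the last step left them, time stands still between calls to the robot, and variables do not carry over. Pictures are saved under pics/ and viewed, and the job is handed in when it is done.

Besides the shell and the picture viewer there is one more tool, called after ">>>" as name(argument=value, ...), one argument or row to a line, values as JSON. play_rows: Moves the arm, as the interface text tells. Its arguments: {"type":"object","properties":{"plan":{"type":"array","items":{"type":"array"}},"fingers":{"type":"number"}},"required":["plan"]}

```bash
ls; mkdir -p pics; python3 - <<'E'
from rig import get_obs, viewer, manip
import cv2,json
for n in ["scene","side","wrist"]:
    c=viewer.camera(n); cv2.imwrite(f"pics/{n}0.png",c["image"][:,:,::-1])
    print(n,{k:v for k,v in c.items() if k!="image"})
print(get_obs()); print(manip.tip_reach)
E
```

```text
pics
scene {'vertical_fov': 44.07322850758666, 'cx': 256.59640543639546, 'cy': 191.13347804274937, 'eye': array([ 1.15778467, -0.42971504,  1.0387592 ]), 'attitude': array([-2.29072982, -1.06237203,  0.37511234])}
side {'vertical_fov': 53.09436147093647, 'cx': 251.6439858737244, 'cy': 194.50847099403128, 'eye': array([0.21298773, 0.46448058, 0.57604976]), 'attitude': array([-0.95955063,  2.41980389, -1.12715111])}
wrist {'vertical_fov': 65.70646984690485, 'cx': 253.93854565440026, 'cy': 190.52724794504493, 'eye': array([0.10149072, 0.52017395, 0.37406586]), 'attitude': array([2.3545956 , 1.67859472, 0.2474513 ])}
{'clock': 0.15, 'q': array([ 1.09195850e+00,  3.42548742e-01,  1.52477497e+00,  5.81419714e-05,
        1.27539952e+00, -1.46003683e-01]), 'qvel': array([-0.00128783, -0.00186909, -0.00057851, -0.00155495,  0.00087148,
       -0.00013466]), 'joint_torque': array([ 1.78204173e-03, -4.33905351e+01, -2.46147394e+01, -6.64300819e-05,
        5.73072291e-03, -7.24940764e-05]), 'tool_pos': array([0.17136614, 0.49595348, 0.24180073]), 'tcp_rot': array([-5.20364655e-01, -3.09779058e+00,  1.66287898e-03]), 'force': array([-0.22145617,  0.05152478, -0.00528326]), 'ft_torque': array([-0.02994794, -0.03312388, -0.04484955]), 'finger_gap': 0.999770784393151}
0.011
```

View pics/scene0.png

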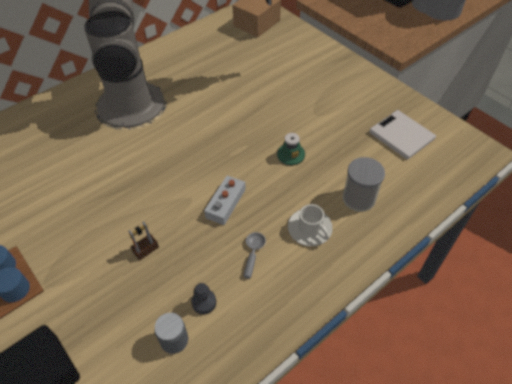

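View pics/side0.png

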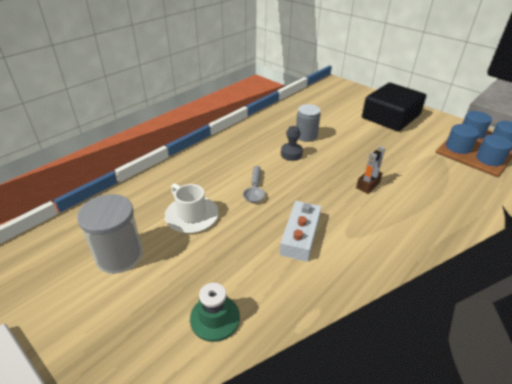

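View pics/wrist0.png

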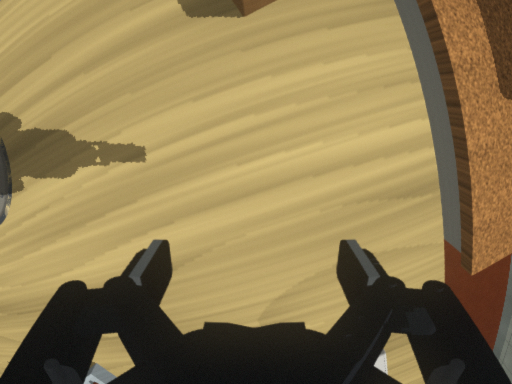

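```bash
cat > h.py <<'E'
from rig import get_obs, viewer, manip
import numpy as np, cv2
from scipy.spatial.transform import Rotation as R
def cam(n):
    c=viewer.camera(n); c['n']=n; c['f']=192/np.tan(np.radians(c['vertical_fov']/2)); c['Rm']=R.from_rotvec(c['attitude']).as_matrix(); return c
def ray(c,u,v):
    x=(u-c['cx'])/c['f'];y=(v-c['cy'])/c['f']
    if c['n']=='wrist':
        r=np.hypot(x,y); d=np.array([np.sin(r)*x/(r+1e-12),np.sin(r)*y/(r+1e-12),np.cos(r)])
    else: d=np.array([x,y,1.])
    return c['Rm']@(d/np.linalg.norm(d))
def onz(c,u,v,z):
    d=ray(c,u,v); return c['eye']+d*(z-c['eye'][2])/d[2]
def proj(c,P):
    p=c['Rm'].T@(np.asarray(P)-c['eye'])
    if c['n']=='wrist':
        t=np.arctan2(np.hypot(p[0],p[1]),p[2]); s=t/np.hypot(p[0],p[1])*c['f']
        return np.array([c['cx']+s*p[0],c['cy']+s*p[1]])
    return np.array([c['cx'],c['cy']])+c['f']*p[:2]/p[2]
def tri(rs):
    A=0;b=0
    for c,u,v in rs:
        d=ray(c,u,v);M=np.eye(3)-np.outer(d,d);A=A+M;b=b+M@c['eye']
    return np.linalg.solve(A,b)
def save(c,name,box=None,k=1):
    im=c['image'][:,:,::-1]
    if box: im=im[box[1]:box[3],box[0]:box[2]]
    cv2.imwrite('pics/'+name,cv2.resize(im,None,fx=k,fy=k,interpolation=cv2.INTER_CUBIC))
E
python3 - <<'E'
from h import *
s=cam('scene');d=cam('side')
save(s,'s1.png',(120,120,320,270),4);save(d,'d1.png',(180,130,400,350),2.7)
print('rack',onz(s,144,243,.03),onz(d,370,180,.03))
print('block',onz(s,225,200,.034),onz(d,301,230,.034))
print('stand',onz(s,291,155,.02),onz(d,214,318,.02))
print('seat',tri([(s,292,138),(d,212,294)]))
E
```

```text
rack [ 0.49875767 -0.25494567  0.03      ] [ 0.48896898 -0.23638955  0.03      ]
block [ 0.52671086 -0.02203493  0.034     ] [0.50398007 0.00569471 0.034     ]
stand [0.5136768  0.22693837 0.02      ] [0.49206743 0.25025879 0.02      ]
seat [0.49991327 0.24188357 0.0691251 ]
```

View pics/s1.png

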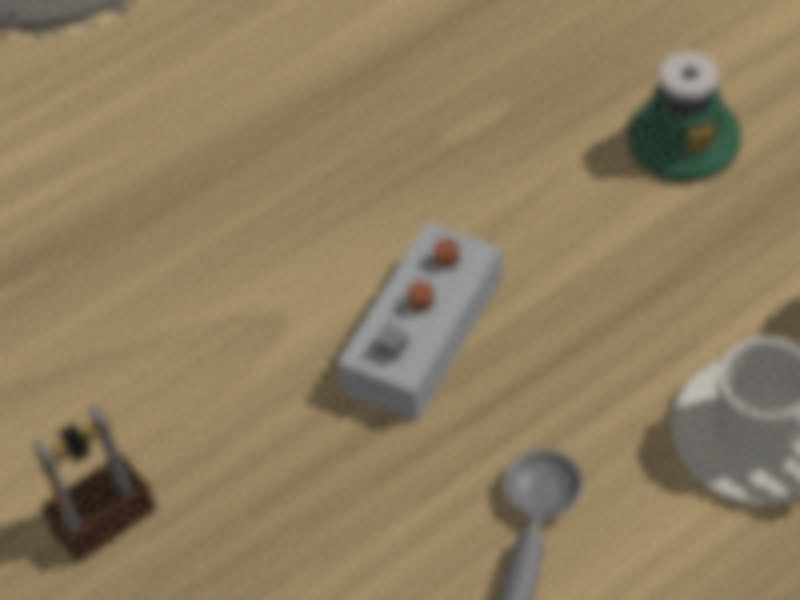

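View pics/d1.png

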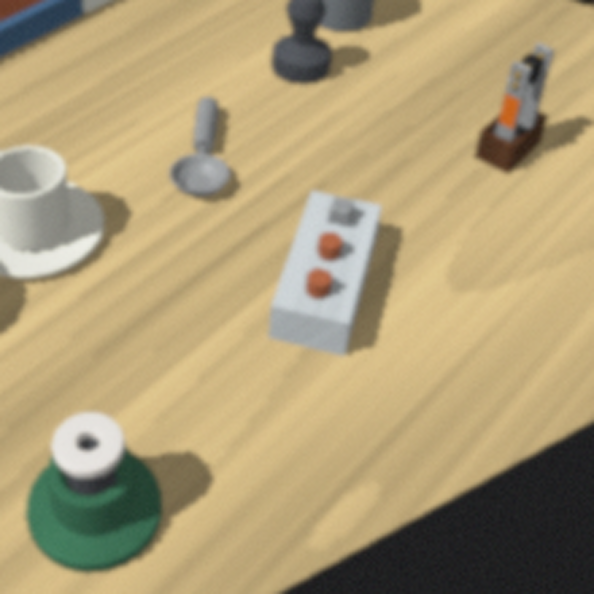

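```bash
cat >> h.py <<'E'
def tool():
    o=get_obs(); return o['tool_pos'],R.from_rotvec(o['tcp_rot']).as_matrix()
def step(target,yawdir=None):
    """shift in tool axes mm to target pos; turn so that tool y lines with yawdir (world vec, mod pi)"""
    p,M=tool(); s=M.T@(np.asarray(target)-p)*1000
    t=None
    if yawdir is not None:
        d=M.T@np.array([yawdir[0],yawdir[1],0]); t=np.arctan2(-d[0],d[1])
        t=(t+np.pi/2)%np.pi-np.pi/2
    return s.round(1),t
E
python3 - <<'E'
from h import *
p,M=tool(); print(M.round(3))
w=cam('wrist'); print('cam in tool', (M.T@(w['eye']-p)*1000).round(1)); print((M.T@w['Rm']).round(3))
s=cam('scene');d=cam('side')
f=lambda x,y:(120+x/4,120+y/4); g=lambda x,y:(180+x/2.7,130+y/2.7)
print('blade tops',onz(s,*f(45,445),.1),onz(s,*f(97,410),.1))
print('rack rim corners',[onz(s,*f(*q),.03)[:2].round(3) for q in [(45,508),(78,550),(155,495),(118,460)]])
print('slug',tri([(s,*f(387,342)),(d,*g(343,210))]))
print('cu',tri([(s,*f(421,296)),(d,*g(330,246))]),tri([(s,*f(446,252)),(d,*g(319,283))]))
print('seat',tri([(s,*f(689,73)),(d,*g(88,443))]))
print('stand c',onz(s,*f(685,137),.01),onz(d,*g(94,510),.01))
print('tongs top',tri([(s,*f(75,440)),(d,*g(531,68))]))
E
```

```text
[[-0.945  0.327 -0.   ]
 [ 0.327  0.945 -0.001]
 [ 0.    -0.001 -1.   ]]
cam in tool [ 7.400e+01 -1.000e-01 -1.324e+02]
[[ 0.001 -0.957 -0.29 ]
 [ 1.     0.     0.001]
 [-0.001 -0.29   0.957]]
blade tops [ 0.49730044 -0.27284324  0.1       ] [ 0.4959384  -0.23630371  0.1       ]
rack rim corners [array([ 0.488, -0.285]), array([ 0.527, -0.285]), array([ 0.524, -0.228]), array([ 0.488, -0.232])]
slug [ 0.53098608 -0.050876    0.03927186]
cu [ 0.51467424 -0.01149463  0.03912216] [0.49677568 0.02422125 0.03960727]
seat [0.50010325 0.24161222 0.06842386]
stand c [0.50567031 0.23591714 0.01      ] [0.49489604 0.24660226 0.01      ]
tongs top [ 0.49610493 -0.25513916  0.08642069]
```

```bash
python3 - <<'E'
from h import *
print(step((.5,.24,.25),(0,1)))
E
```

```text
(array([-394.2, -134.8,   -7.8]), np.float64(-0.33274418324653743))
```

>>> play_rows(
  plan=[
    [[-40,-13,-1],-0.05],
    [[-80,-27,-2],-0.1],
    [[-120,-41,-3],-0.15],
    [[-160,-54,-4],-0.2],
    [[-200,-68,-5],-0.25],
    [[-240,-81,-6],-0.3],
    [[-280,-95,-7],-0.333],
    [[-320,-109,-8],-0.333],
    [[-360,-122,-8],-0.333],
    [[-394,-135,-8],-0.333],
  ],
)

```text
clock: 1.23
tool_pos: [0.5013, 0.2384, 0.2505]
tcp_rot: [-0.0, 3.141, 0.001]
force: [0.6, 0.8, 0.2]
finger_gap: 1.0
```

```bash
python3 - <<'E'
from h import *
w=cam('wrist'); print(tool()); save(w,'w1.png',None,1.5)
E
```

```text
(array([0.50672955, 0.23338179, 0.25006537]), array([[-0.99998162,  0.00444005,  0.0041298 ],
       [ 0.00442901,  0.99998661, -0.00267764],
       [-0.00414163, -0.0026593 , -0.99998789]]))
```

View pics/w1.png

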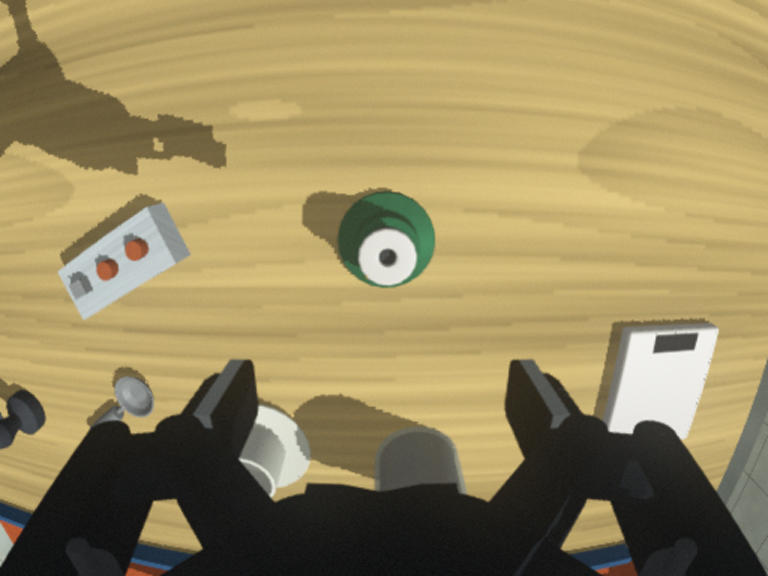

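```bash
cat > seat.py <<'E'
from h import *
def ring(c,near=None):
    im=c['image']; hsv=cv2.cvtColor(im,cv2.COLOR_RGB2HSV)
    m=((hsv[...,1]<40)&(hsv[...,2]>150)).astype(np.uint8)
    n,l,st,ce=cv2.connectedComponentsWithStats(m)
    best=[i for i in range(1,n) if st[i,4]>30 and np.hypot(*(ce[i]-near))<25]
    if not best: return None
    i=max(best,key=lambda i:st[i,4])
    cs,_=cv2.findContours((l==i).astype(np.uint8),cv2.RETR_EXTERNAL,cv2.CHAIN_APPROX_NONE)
    return cv2.fitEllipse(max(cs,key=len)),st[i,4]
E
python3 - <<'E'
from seat import *
S=(.5,.2416,.068)
for n in ['scene','side','wrist']:
    c=cam(n); print(n,proj(c,S),ring(c,proj(c,S)))
print(tool()[0],get_obs()['qvel'].round(3))
E
```

```text
scene [292.3482873  138.33437575] (((291.7232360839844, 137.67913818359375), (8.911226272583008, 13.113816261291504), 96.04951477050781), np.int32(93))
side [212.90062716 294.2614656 ] (((211.89797973632812, 294.3067626953125), (23.000429153442383, 26.73257827758789), 70.35794830322266), np.int32(496))
wrist [257.38509281 170.44993828] (((258.8524475097656, 171.10166931152344), (36.577213287353516, 38.039306640625), 85.29244995117188), np.int32(1036))
[0.50021036 0.23900254 0.24981722] [ 0.047 -0.022  0.021  0.005  0.004  0.003]
```

>>> play_rows(
  plan=[
    [[-2,-35,5],0],
    [[-5,-75,10],0],
    [[-7,-115,20],0],
    [[-10,-155,30],0],
    [[-12,-195,40],0],
    [[-15,-230,50],0],
    [[-15,-250,50],0],
    [[-15,-250,50],0],
    [[-15,-250,50],0],
    [[-15,-250,50],0],
  ],
)

```text
clock: 2.27
tool_pos: [0.5146, -0.0085, 0.2006]
tcp_rot: [-0.003, 3.141, 0.001]
force: [-0.9, -0.7, 0.1]
finger_gap: 0.995
```

```bash
python3 - <<'E'
from h import *
w=cam('wrist'); print(tool()[0],get_obs()['qvel'].round(3)); save(w,'w2.png',None,1.5)
import pickle; pickle.dump(w,open('w2.pkl','wb'))
E
```

```text
[ 0.5146947  -0.00827862  0.20068345] [ 0.005  0.001 -0.004 -0.002  0.    -0.004]
```

View pics/w2.png

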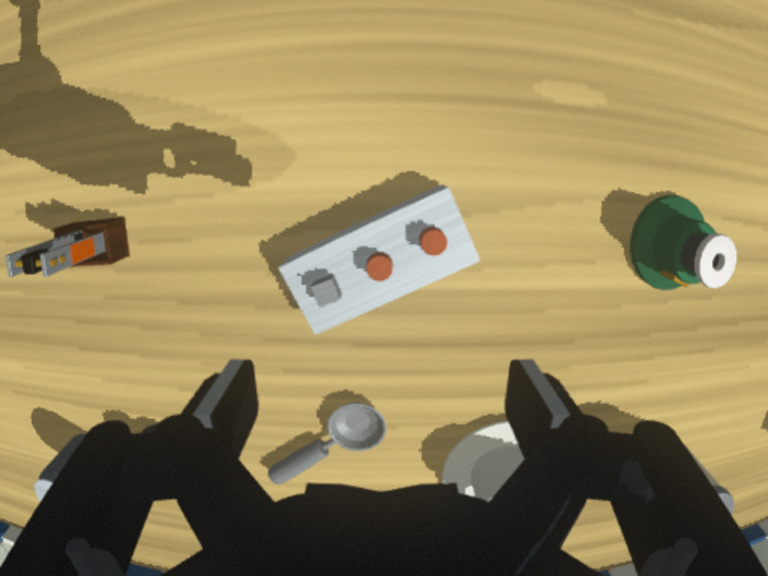

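```bash
python3 - <<'E'
from h import *
import pickle; w=pickle.load(open('w2.pkl','rb'))
save(w,'w2c.png',(180,110,330,230),5)
E
```

```text
(no output)
```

View pics/w2c.png

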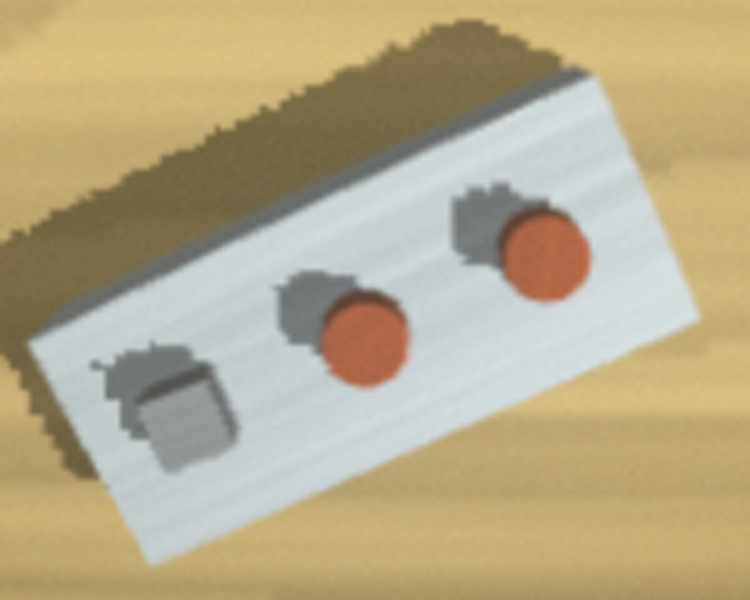

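```bash
python3 - <<'E'
from h import *
import pickle; w=pickle.load(open('w2.pkl','rb'))
im=w['image'];k=5
def P(q,z): return onz(w,180+(q[0]+.5)/k-.5,110+(q[1]+.5)/k-.5,z)[:2]
B=np.array([P(q,.034) for q in [(28,342),(595,75),(700,318),(153,565)]]);H=np.array([P(q,.048) for q in [(138,405),(208,376),(235,438),(170,474)]])
for X in (B,H):
    print('centre',X.mean(0).round(4)); e=np.roll(X,-1,0)-X; print(np.linalg.norm(e,axis=1).round(4),np.degrees(np.arctan2(e[:,1],e[:,0])).round(1)%90)
C=np.array([P(q,.048) for q in [(366,343),(547,257)]]);print(C)
hsv=cv2.cvtColor(im,cv2.COLOR_RGB2HSV)
# copper blobs top
m=((hsv[...,1]>120)&(hsv[...,2]>140)&((hsv[...,0]<14))).astype(np.uint8)[120:220,210:320]
n,l,st,ce=cv2.connectedComponentsWithStats(m)
for i in range(1,n):
    if st[i,4]>50: print(st[i,4],onz(w,ce[i,0]+210,ce[i,1]+120,.048))
# head-top mask: gray
c=C[0]; 
E
```

```text
centre [ 0.5149 -0.0098]
[0.1301 0.0558 0.1297 0.0563] [25.4 25.6 25.6 26. ]
centre [ 0.5311 -0.0454]
[0.0157 0.014  0.0157 0.0159] [22.8 21.4 29.8 22. ]
[[ 0.51427244 -0.00930864]
 [ 0.49671866  0.02613882]]
218 [0.49683429 0.0260514  0.048     ]
211 [ 0.51433959 -0.00945774  0.048     ]
```

>>> play_rows(
  plan=[
    [[2,-35,0],0],
    [[5,-75,0],0],
    [[7,-115,0],0],
    [[10,-155,0],0],
    [[12,-195,0],0],
    [[15,-228,0],0],
    [[15,-244,0],0],
    [[15,-244,0],0],
    [[15,-244,0],0],
    [[15,-244,0],0],
  ],
)

```text
clock: 3.15
tool_pos: [0.5003, -0.252, 0.2003]
tcp_rot: [0.003, -3.141, -0.002]
force: [-0.2, -0.1, 0.2]
finger_gap: 1.001
```

```bash
python3 - <<'E'
from h import *
w=cam('wrist'); print(tool(),get_obs()['qvel'].round(3)); save(w,'w3.png',(160,80,350,222),4)
import pickle; pickle.dump(w,open('w3.pkl','wb'))
E
```

```text
(array([ 0.50033886, -0.2519416 ,  0.20037411]), array([[-9.99996603e-01, -2.60604324e-03, -4.16884764e-05],
       [-2.60607392e-03,  9.99996320e-01,  7.53562740e-04],
       [ 3.97245060e-05,  7.53668823e-04, -9.99999715e-01]])) [ 0.001 -0.004 -0.    -0.002 -0.003 -0.004]
```

View pics/w3.png

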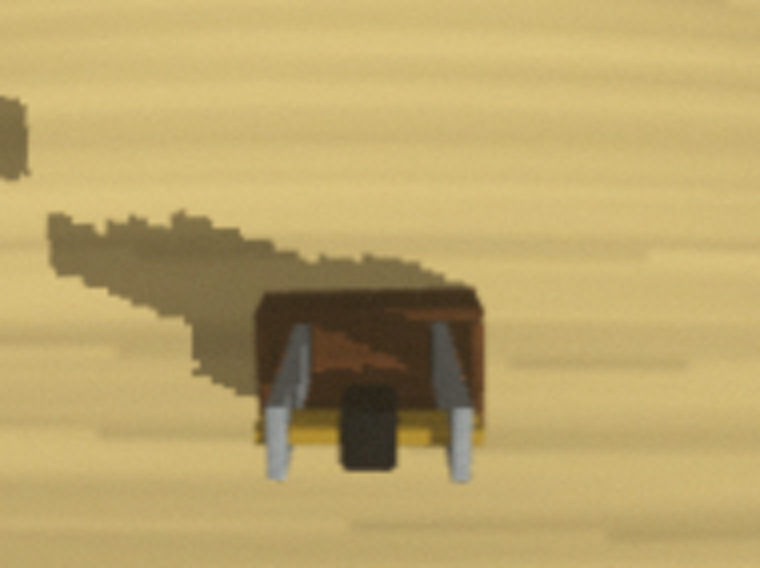

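```bash
python3 - <<'E'
from h import *
import pickle; w=pickle.load(open('w3.pkl','rb'))
def P(q,z): return onz(w,160+(q[0]+.5)/4-.5,80+(q[1]+.5)/4-.5,z)[:2].round(4)
for n,L in dict(blL=[(266,407),(290,407),(283,480),(268,480)],blR=[(451,407),(472,407),(469,480),(453,480)]).items():
    X=np.array([P(q,.1) for q in L]); print(n,X.mean(0),X.tolist())
for q in [(262,293),(478,290),(258,308),(484,310)]: print(P(q,.03),P(q,0))
for z in (.076,.098): print(z,P((341,387),z),P((395,387),z),P((341,470),z),P((396,470),z))
E
```

```text
blL [ 0.49685 -0.27235] [[0.489, -0.2744], [0.489, -0.2695], [0.5047, -0.2712], [0.5047, -0.2743]]
blR [ 0.4968   -0.234575] [[0.489, -0.2368], [0.489, -0.2326], [0.5046, -0.2328], [0.5046, -0.2361]]
[ 0.4774 -0.2815] [ 0.4825 -0.2844]
[ 0.4765 -0.2257] [ 0.4815 -0.2231]
[ 0.4813 -0.2826] [ 0.4868 -0.2856]
[ 0.4818 -0.2241] [ 0.4872 -0.2213]
0.076 [ 0.4909 -0.2598] [ 0.4909 -0.2478] [ 0.5103 -0.2599] [ 0.5103 -0.2474]
0.098 [ 0.4854 -0.2592] [ 0.4853 -0.2482] [ 0.5031 -0.2593] [ 0.5031 -0.2479]
```

>>> play_rows(
  plan=[
    [[3.5,-1.5,30],0],
    [[3.5,-1.5,60],0],
    [[3.5,-1.5,90],0],
    [[3.5,-1.5,115],0],
    [[3.5,-1.5,135],0],
    [[3.5,-1.5,148],0],
    [[3.5,-1.5,152],0],
    [[3.5,-1.5,152],0],
    [[3.5,-1.5,152],0],
  ],
)

```text
clock: 3.95
tool_pos: [0.4971, -0.2549, 0.0491]
tcp_rot: [-0.002, 3.141, -0.001]
force: [-0.1, 0.9, 0.4]
finger_gap: 1.001
```

>>> play_rows(
  plan=[
    [[0,0,0],0],
    [[0,0,0],0],
    [[0,0,0],0],
    [[0,0,0],0],
    [[0,0,0],0],
    [[0,0,0],0],
    [[0,0,0],0],
    [[0,0,0],0],
  ],
  fingers=0.425,
)

```text
clock: 4.62
tool_pos: [0.497, -0.256, 0.0492]
tcp_rot: [0.0, 3.14, -0.002]
force: [0.4, -0.2, 6.0]
finger_gap: 0.423
```

```bash
python3 - <<'E'
from h import *
w=cam('wrist'); print(tool()[0],get_obs()); save(w,'w4.png',None,1.5)
d=cam('side'); save(d,'d4.png',(320,100,430,230),5)
E
```

```text
[ 0.49691779 -0.25597107  0.04917202] {'clock': 4.6667, 'q': array([-6.12886198e-01,  6.22784267e-01,  1.65682217e+00,  2.63003184e-04,
        8.60165497e-01, -2.18388740e+00]), 'qvel': array([ 0.00073994,  0.00222542,  0.00083336, -0.00051564,  0.00118351,
        0.00169057]), 'joint_torque': array([-1.98620176e-01, -4.74031055e+01, -1.67903835e+01, -9.47449473e-02,
       -1.24451788e-01, -1.11926661e-02]), 'tool_pos': array([ 0.49691779, -0.25597107,  0.04917202]), 'tcp_rot': array([-5.25814930e-05,  3.13998834e+00, -1.38836213e-03]), 'force': array([1.12626919, 0.44906556, 6.11303143]), 'ft_torque': array([0.08346219, 0.0152569 , 0.01985584]), 'finger_gap': 0.4275853841941593}
```

View pics/w4.png

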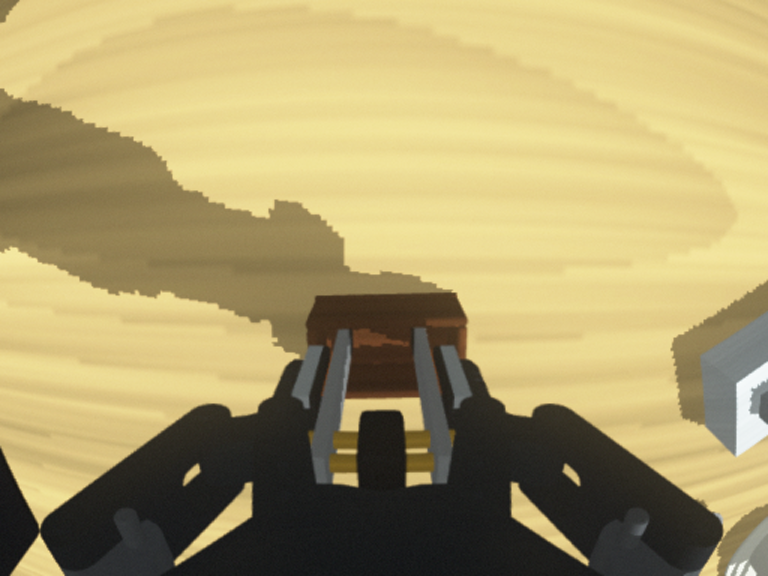

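View pics/d4.png

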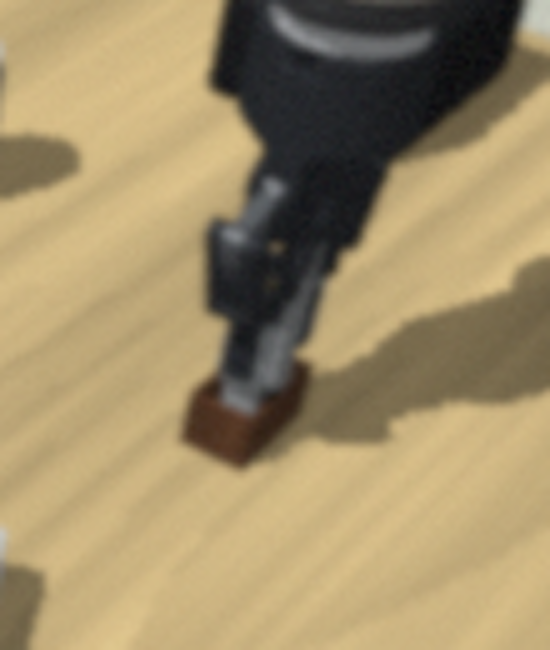

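>>> play_rows(
  plan=[
    [[0,0,-5],0],
    [[0,0,-15],0],
    [[0,0,-30],0],
    [[0,0,-50],0],
    [[0,0,-75],0],
    [[0,0,-95],0],
    [[0,0,-100],0],
    [[0,0,-100],0],
    [[0,0,-100],0],
  ],
)

```text
clock: 5.47
tool_pos: [0.496, -0.2553, 0.1478]
tcp_rot: [0.0, -3.141, -0.001]
force: [-0.6, 0.6, -0.4]
finger_gap: 0.423
```

```bash
python3 - <<'E'
from h import *
w=cam('wrist'); o=get_obs();print(tool()[0],o['force'],o['tcp_rot'],o['finger_gap']); save(w,'w5.png',None,1.5)
d=cam('side'); save(d,'d5.png',(300,70,430,230),4)
print(step((.5316,-.0456,.145),(-.432,.902)))
E
```

```text
[ 0.49569325 -0.25512517  0.14707601] [ 0.16602665  0.43809723 -1.42829995] [ 2.35847602e-04 -3.13981248e+00 -2.13691455e-03] 0.4254549185231066
(array([-36. , 209.5,   2.1]), np.float64(-0.4465373123689429))
```

View pics/w5.png

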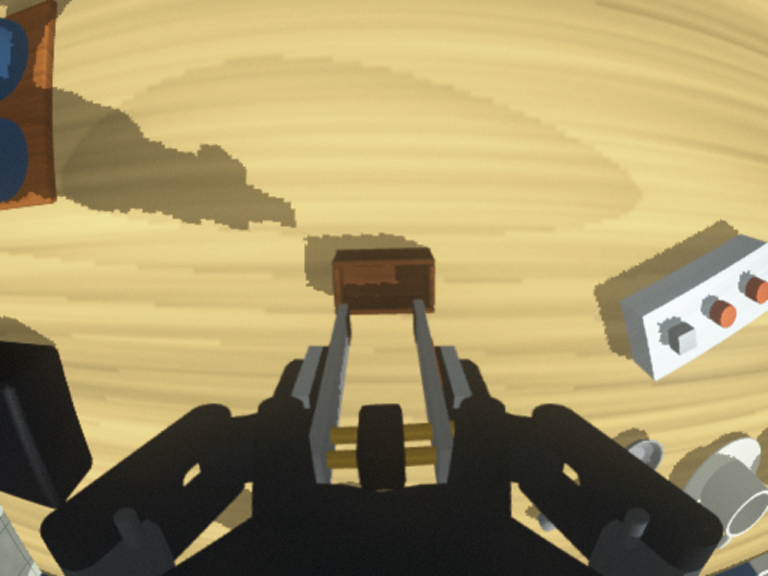

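View pics/d5.png

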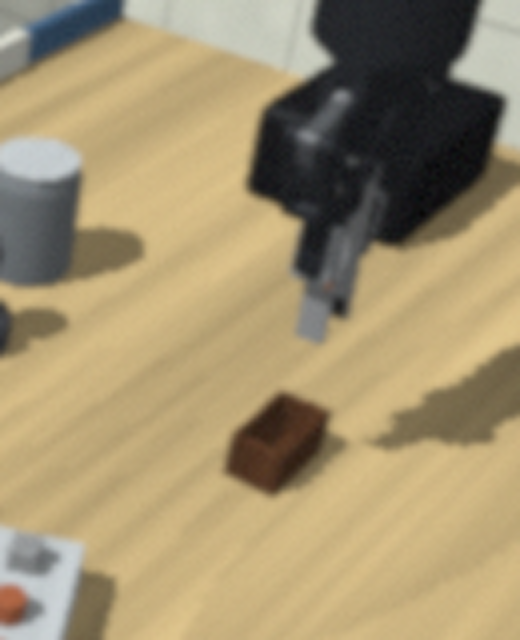

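```bash
python3 - <<'E'
from h import *
w=cam('wrist'); save(w,'w5c.png',(200,150,310,320),3.5)
E
```

```text
(no output)
```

View pics/w5c.png

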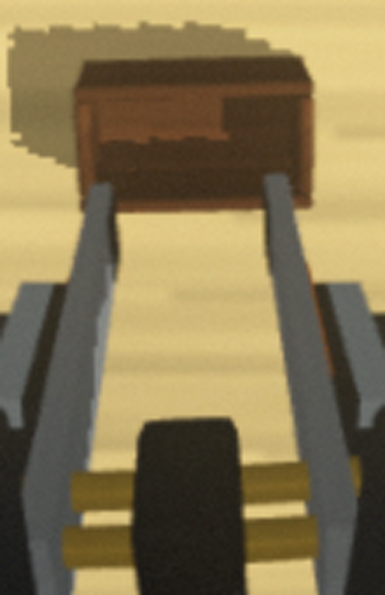

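```bash
python3 - <<'E'
from h import *
w=cam('wrist'); p,M=tool(); print(p)
def P(q,z): return onz(w,200+(q[0]+.5)/3.5-.5,150+(q[1]+.5)/3.5-.5,z)
for q in [(90,184),(112,184),(265,175),(288,175)]:
    for z in (p[2]-.045,): print(q,(M.T@(P(q,z)-p)*1000).round(1))
X=np.array([P(q,.03)[:2] for q in [(77,87),(312,83),(312,207),(81,211)]]);print(X.round(4),X.mean(0))
E
```

```text
[ 0.49576581 -0.25517124  0.14686789]
(90, 184) [ 12.7 -17.9  45. ]
(112, 184) [ 12.7 -13.9  45. ]
(265, 175) [14.4 13.7 45.1]
(288, 175) [14.4 17.9 45.1]
[[ 0.4824 -0.2827]
 [ 0.4814 -0.2246]
 [ 0.514  -0.2234]
 [ 0.5151 -0.2827]] [ 0.49819706 -0.25333473]
```

```bash
python3 - <<'E'
from h import *
w=cam('wrist'); save(w,'w5d.png',(190,250,320,345),6)
d=cam('side'); save(d,'d5c.png',(345,70,425,170),6); s=cam('scene'); save(s,'s5.png',(90,180,200,280),6)
E
```

```text
(no output)
```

View pics/w5d.png

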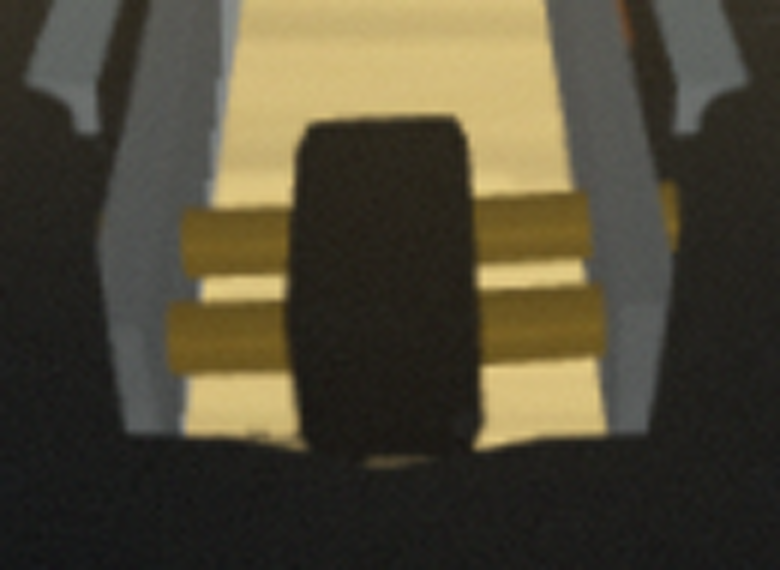

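View pics/d5c.png

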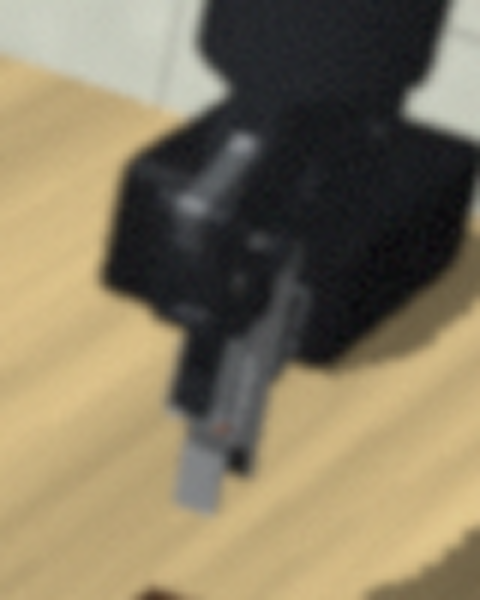

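View pics/s5.png

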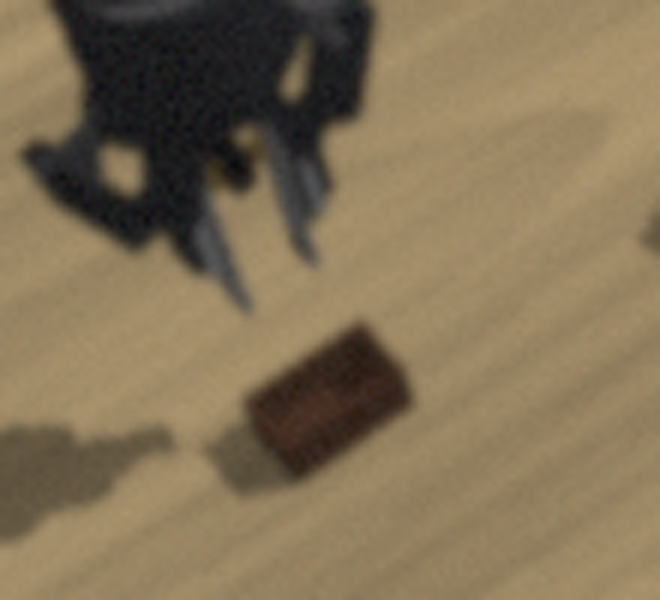

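```bash
python3 - <<'E'
from h import *
w=cam('wrist'); s=cam('scene'); d=cam('side'); p,M=tool()
def t(X): return (M.T@(X-p)*1000).round(1)
P=lambda q,z: onz(w,190+(q[0]+.5)/6-.5,250+(q[1]+.5)/6-.5,p[2]-z)
for q in [(110,322),(668,302)]: print('top front',t(P(q,-.051)),t(P(q,-.045)))
for q in [(125,435),(650,435)]: print('top rear',t(P(q,-.051)))
sc=lambda q:(s,90+q[0]/6,180+q[1]/6); sd=lambda q:(d,345+q[0]/6,70+q[1]/6)
W=lambda q:(w,200+q[0]/3.5,150+q[1]/3.5)
print('tip +y', t(tri([sc((316,262)),sd((195,508))])))
print('near corners: side',[t(onz(d,*sd(q)[1:],p[2]-.045)) for q in [(175,500),(213,515)]])
print('scene',[t(onz(s,*sc(q)[1:],p[2]-.045)) for q in [(318,264),(248,312)]])
print('wrist+side front corner', t(tri([W((277,175)),sd((213,513))])))
E
```

```text
top front [  9.2 -15.6 -51. ] [  4.4 -16.7 -45. ]
top front [ 10.7  16.2 -51. ] [  6.   17.4 -45. ]
top rear [  0.4 -15.4 -51. ]
top rear [  0.3  16.  -51. ]
tip +y [ 5.1 14.1 51.8]
near corners: side [array([ 2.3, 21.8, 45. ]), array([17.2, 20.9, 45. ])]
scene [array([-3.5, 14. , 45. ]), array([ -5. , -18.8,  45. ])]
wrist+side front corner [14.4 16.2 47.2]
```

>>> play_rows(
  plan=[
    [[-5,25,0],-0.05],
    [[-11,60,0],-0.13],
    [[-18,95,4],-0.21],
    [[-25,130,8],-0.29],
    [[-32,165,14],-0.37],
    [[-38,195,20],-0.43],
    [[-40.5,211.5,22],-0.447],
    [[-40.5,211.5,22],-0.447],
    [[-40.5,211.5,22],-0.447],
    [[-40.5,211.5,22],-0.447],
  ],
)

```text
clock: 6.8
tool_pos: [0.537, -0.0448, 0.1265]
tcp_rot: [-0.696, 3.063, -0.001]
force: [0.1, 0.5, -0.3]
finger_gap: 0.423
```

```bash
python3 - <<'E'
from h import *
w=cam('wrist'); p,M=tool(); print(p,M[:,1],get_obs()['force'],get_obs()['qvel'].round(3)); save(w,'w6.png',(170,130,350,270),4.4)
s=cam('scene'); save(s,'s6.png',(160,150,260,225),6)
d=cam('side'); save(d,'d6.png',(260,150,360,260),5)
import pickle; pickle.dump((w,s,d,p,M),open('6.pkl','wb'))
E
```

```text
[ 0.53691431 -0.045108    0.12648397] [-4.31281343e-01  9.02217356e-01 -4.94928399e-04] [-0.61372393  0.13090175 -0.97589735] [-0.012 -0.001  0.     0.002 -0.001  0.001]
```

View pics/w6.png

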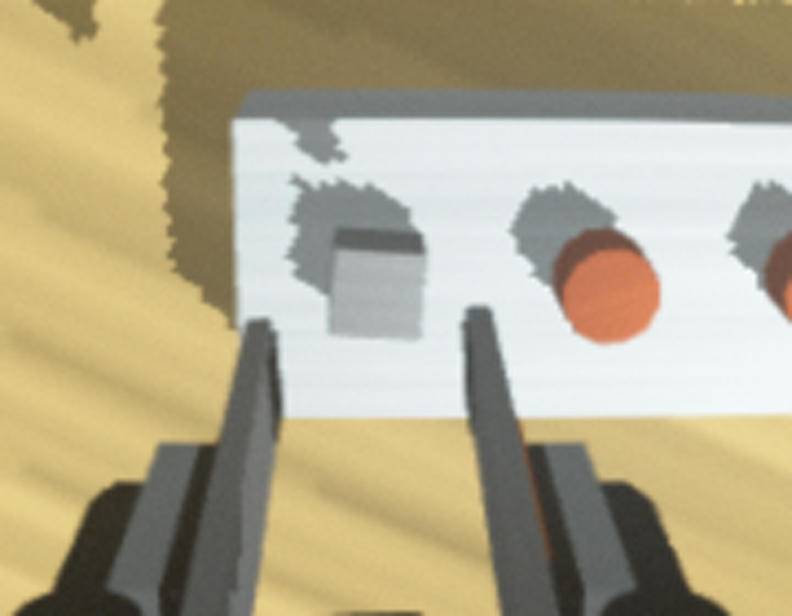

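View pics/s6.png

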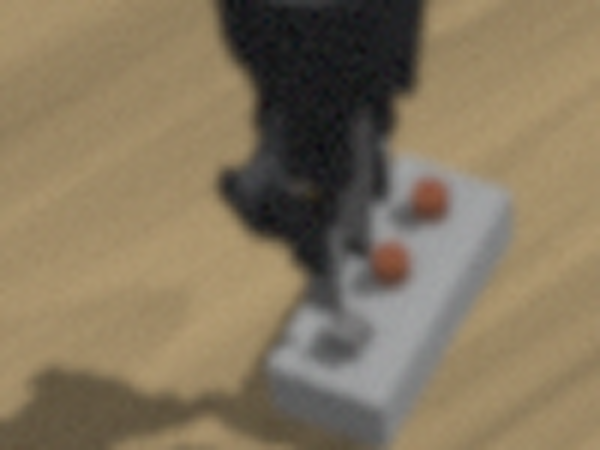

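View pics/d6.png

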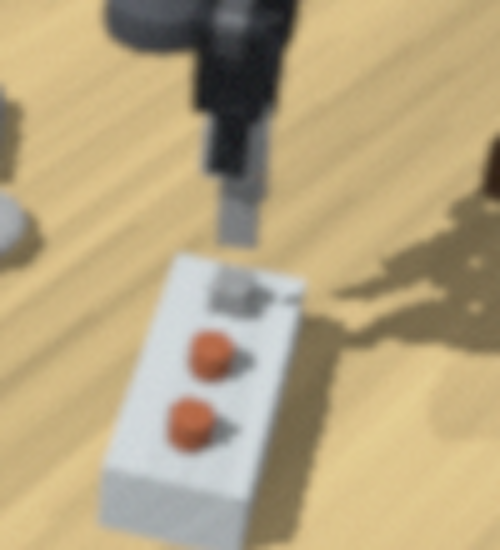

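```bash
python3 - <<'E'
from h import *
import pickle; w,s,d,p,M=pickle.load(open('6.pkl','rb'))
t=lambda X:(M.T@(X-p)*1000).round(1)
P=lambda q,z: t(onz(w,170+(q[0]+.5)/4.4-.5,130+(q[1]+.5)/4.4-.5,z))
X=np.array([P(q,.048) for q in [(330,249),(427,252),(422,338),(329,334)]]);print(X,X.mean(0))
for zt in (.045,.047,.05):print([P(q,p[2]-zt) for q in [(248,322),(272,322),(465,308),(492,308)]])
print(P((612,290),.048))
sd=lambda q,z: t(onz(d,260+(q[0]+.5)/5-.5,150+(q[1]+.5)/5-.5,z))
print('side tips',[sd(q,p[2]-.047) for q in [(218,243),(257,246)]],'slugtop',[sd(q,.048) for q in [(218,265),(260,270),(254,296),(211,293)]])
E
```

```text
[[13.2 -6.4 78.5]
 [12.7  9.9 78.5]
 [-2.7  9.3 78.5]
 [-2.  -6.7 78.5]] [ 5.3    1.525 78.5  ]
[array([ 11.8, -17.2,  45. ]), array([ 11.9, -13.7,  45. ]), array([14., 14., 45.]), array([14. , 17.9, 45. ])]
[array([ 11.2, -17.4,  47. ]), array([ 11.2, -13.9,  47. ]), array([13.4, 14.1, 47. ]), array([13.4, 18.1, 47. ])]
[array([ 10.1, -17.7,  50. ]), array([ 10.1, -14.1,  50. ]), array([12.3, 14.4, 50. ]), array([12.3, 18.4, 50. ])]
[ 6.  41.8 78.5]
side tips [array([-0.9, 17.4, 47. ]), array([14.2, 14.4, 47. ])] slugtop [array([-2.7, -5.7, 78.5]), array([14.5, -8. , 78.5]), array([15.2,  8.6, 78.5]), array([-1.9, 12.2, 78.5])]
```

>>> play_rows(
  plan=[
    [[1,1.2,5],0],
    [[1,1.2,15],0],
    [[1,1.2,25],0],
    [[1,1.2,33],0],
    [[1,1.2,39],0],
    [[1,1.2,42],0],
    [[1,1.2,42.5],0],
    [[1,1.2,42.5],0],
    [[1,1.2,42.5],0],
  ],
)

```text
clock: 7.7
tool_pos: [0.5357, -0.0434, 0.0841]
tcp_rot: [-0.697, 3.063, -0.0]
force: [0.7, -0.3, -0.4]
finger_gap: 0.422
```

```bash
python3 - <<'E'
from h import *
w=cam('wrist'); p,M=tool(); print(p,get_obs()['force']); save(w,'w7.png',(170,130,350,270),4.4)
d=cam('side'); save(d,'d7.png',(260,150,360,260),5)
E
```

```text
[ 0.53575259 -0.04346201  0.08416265] [-0.44062685  0.43676368 -1.14068393]
```

View pics/w7.png

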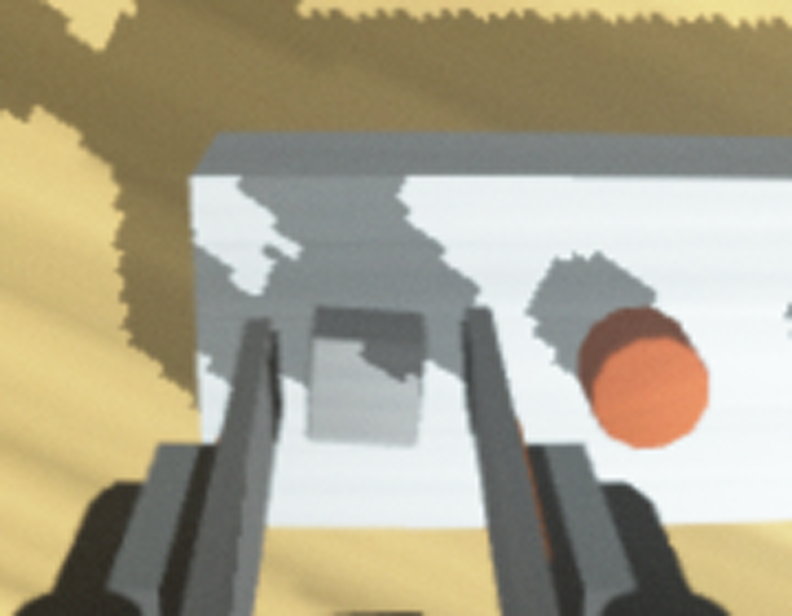

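View pics/d7.png

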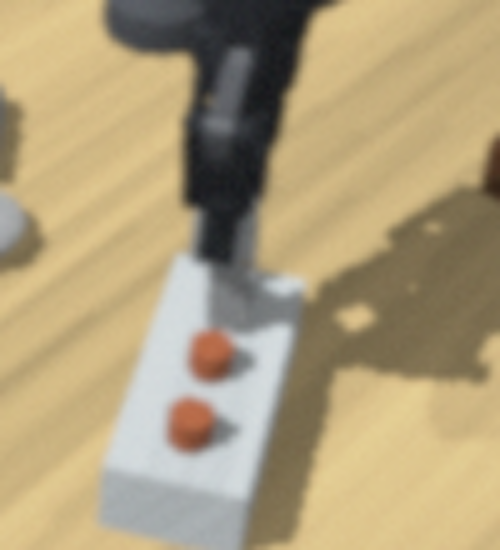

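>>> play_rows(
  plan=[
    [[0,0,0],0],
    [[0,0,0],0],
    [[0,0,0],0],
    [[0,0,0],0],
    [[0,0,0],0],
    [[0,0,0],0],
  ],
  fingers=0.2,
)

```text
clock: 8.3
tool_pos: [0.5358, -0.0435, 0.0845]
tcp_rot: [-0.696, 3.062, -0.001]
force: [-1.2, -0.1, 6.5]
finger_gap: 0.243
```

```bash
python3 - <<'E'
from h import *
w=cam('wrist'); p,M=tool(); print(p,get_obs()['force'],get_obs()['finger_gap']); save(w,'w8.png',(170,130,350,270),4.4)
E
```

```text
[ 0.53581784 -0.04346846  0.08449149] [-0.63041277 -0.25090636  6.31912677] 0.2450011079510728
```

View pics/w8.png

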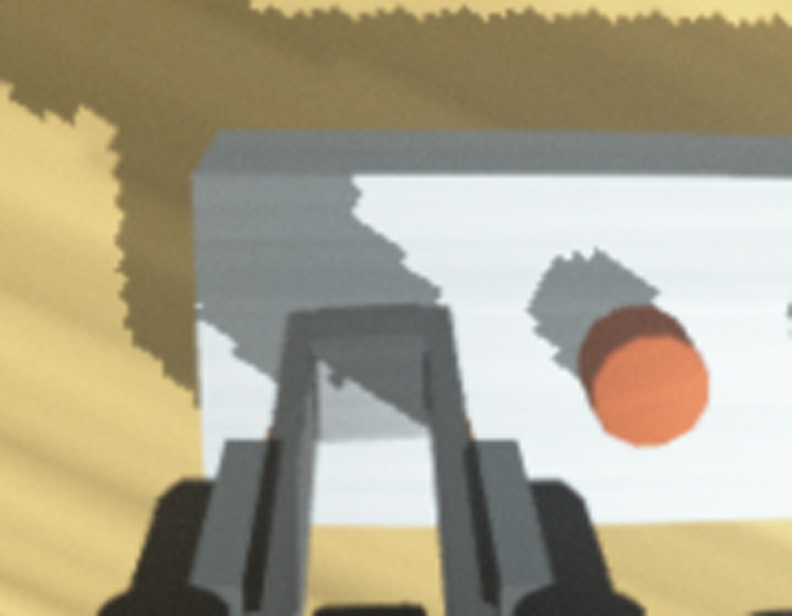

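>>> play_rows(
  plan=[
    [[0,0,-3],0],
    [[0,0,-8],0],
    [[0,0,-16],0],
    [[0,0,-28],0],
    [[0,0,-45],0],
    [[0,0,-65],0],
    [[0,0,-82],0],
    [[0,0,-90],0],
    [[0,0,-90],0],
    [[0,0,-90],0],
  ],
)

```text
clock: 9.18
tool_pos: [0.5352, -0.0434, 0.1737]
tcp_rot: [-0.697, 3.063, 0.0]
force: [-0.5, 0.5, -2.6]
finger_gap: 0.242
```

```bash
python3 - <<'E'
from h import *
w=cam('wrist'); p,M=tool(); print(p,get_obs()['force'],get_obs()['finger_gap']); save(w,'w9.png',(170,130,350,270),4.4)
d=cam('side'); save(d,'d9.png',(250,90,370,260),3.5)
s=cam('scene'); save(s,'s9.png',(160,130,260,225),6)
E
```

```text
[ 0.53480496 -0.04328435  0.17299625] [-0.56886385 -0.02139505 -2.27158716] 0.24657808677031534
```

View pics/w9.png

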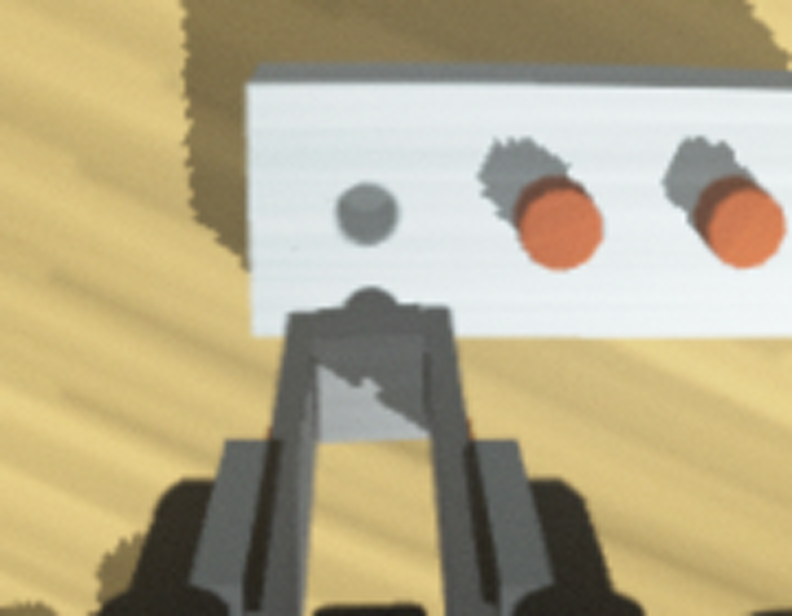

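View pics/d9.png

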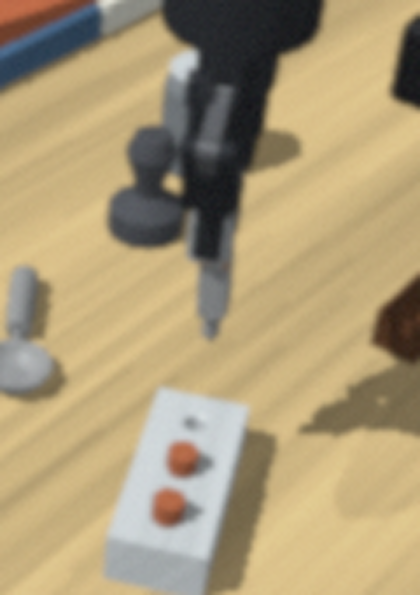

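View pics/s9.png

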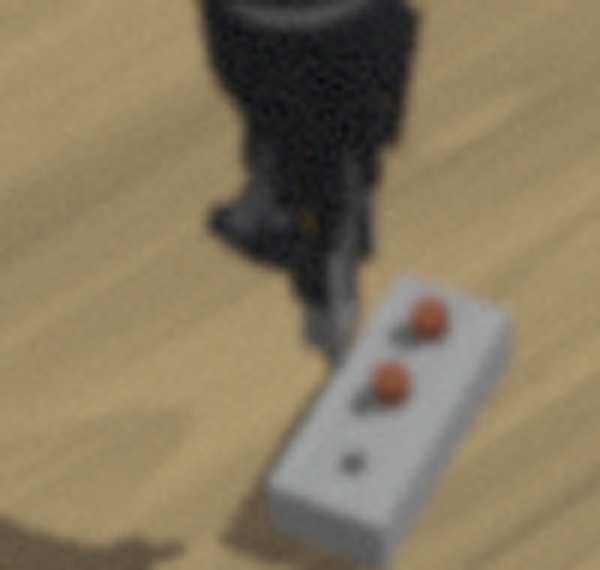

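```bash
python3 - <<'E'
from h import *
w=cam('wrist'); p,M=tool(); print(p)
t=lambda X:(M.T@(X-p)*1000).round(1)
W=lambda q,z: onz(w,170+(q[0]+.5)/4.4-.5,130+(q[1]+.5)/4.4-.5,z)
P=lambda q,z: t(W(q,z))
print('well',W((367,214),.034))
print('foot front',P((371,289),p[2]-.0725),P((345,305),p[2]-.0725),P((398,305),p[2]-.0725))
for q in [(318,333),(424,333),(430,434),(318,443)]: print(P(q,p[2]-.0365))
E
```

```text
[ 0.53482074 -0.04330503  0.17264177]
well [ 0.53113586 -0.04545622  0.034     ]
foot front [ 8.4  0.3 72.5] [ 5.6 -4.  72.5] [ 5.6  4.8 72.5]
[13.6 -7.  36.5]
[13.6  7.6 36.5]
[-1.6  8.6 36.5]
[-3.  -7.2 36.5]
```

>>> play_rows(
  plan=[
    [[-7,20,-2],0],
    [[-18,52,-2],0],
    [[-30,86,-2],0],
    [[-42,120,-2],0],
    [[-54,153,-2],0],
    [[-66,187,-2],0],
    [[-78,221,-2],0],
    [[-88,250,-2],0],
    [[-94,266,-2],0],
    [[-96.5,271.5,-2],0],
  ],
)

```text
clock: 10.22
tool_pos: [0.5039, 0.2458, 0.1749]
tcp_rot: [0.701, -3.061, -0.001]
force: [0.1, 0.7, -1.8]
finger_gap: 0.247
```

>>> play_rows(
  plan=[
    [[0,0,0],0],
    [[0,0,0],0],
    [[0,0,0],0],
  ],
)

```text
clock: 10.47
tool_pos: [0.5051, 0.2419, 0.1754]
tcp_rot: [0.695, -3.063, 0.001]
force: [0.4, 0.7, -1.7]
finger_gap: 0.245
```

```bash
python3 - <<'E'
from h import *
w=cam('wrist'); p,M=tool(); print(p,get_obs()['force'],get_obs()['finger_gap'],M[:,1]); save(w,'w10.png',(170,100,350,240),4.4)
d=cam('side'); save(d,'d10.png',(150,200,280,350),4)
s=cam('scene'); save(s,'s10.png',(240,90,340,180),6)
import pickle; pickle.dump((w,s,d,p,M),open('10.pkl','wb'))
E
```

```text
[0.50524619 0.24179886 0.17559318] [-0.55771626  0.33963217 -1.22543241] 0.2431671275011872 [-4.31037998e-01  9.02333758e-01 -1.82850943e-04]
```

View pics/w10.png

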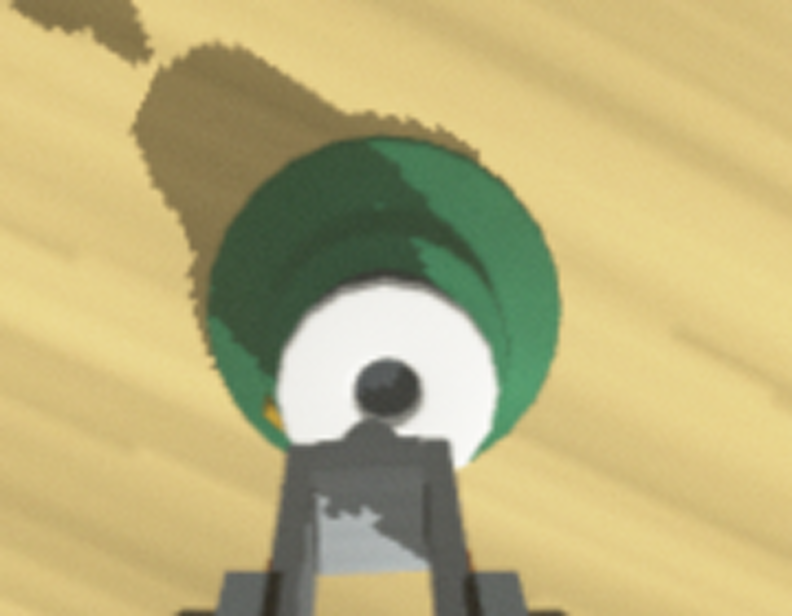

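View pics/d10.png

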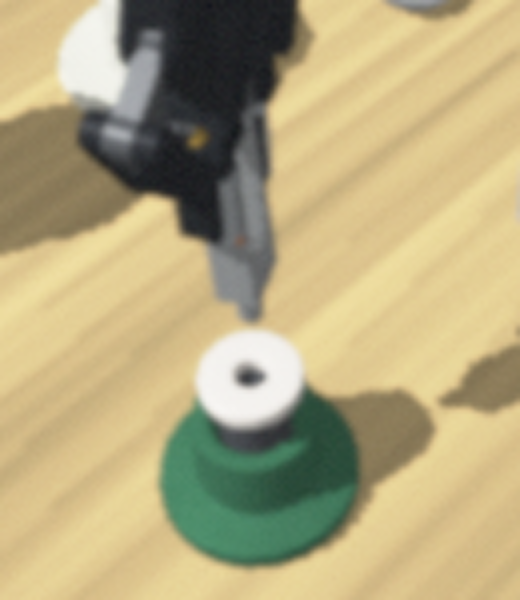

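View pics/s10.png

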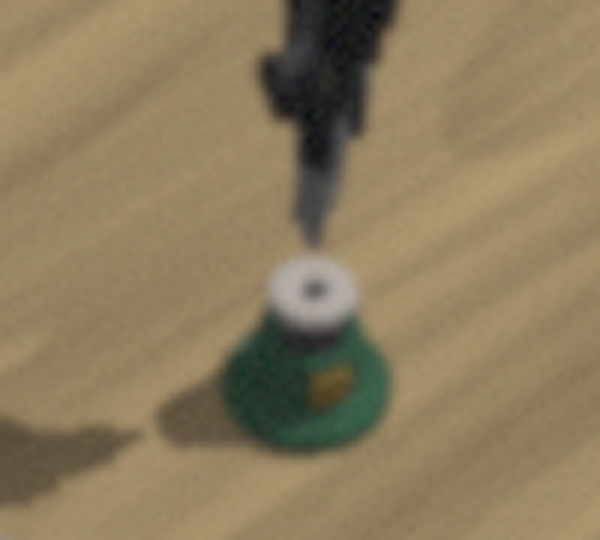

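```bash
python3 - <<'E'
from h import *
import pickle; w,s,d,p,M=pickle.load(open('10.pkl','rb'))
t=lambda X:(M.T@(X-p)*1000).round(1)
u=lambda q:(170+(q[0]+.5)/4.4-.5,100+(q[1]+.5)/4.4-.5)
for z in (.06,.064,.068,.072,.076,.08):
    a,b=[onz(w,*u(q),z) for q in [(277,388),(498,388)]]; top=onz(w,*u((388,280)),z);h=onz(w,*u((388,391)),z)
    print(z,np.linalg.norm(a-b).round(4),'hole',h.round(4),t(h),'top',t(top))
S=(s,240+315/6,90+289/6);D=(d,150+249/4,200+376/4);Wm=(w,*u((388,391)))
print(tri([S,D]),tri([S,D,Wm]),t(tri([S,D,Wm])),tri([D,Wm]),tri([S,Wm]))
# foot
for zz in (.0725,.07): print('foot',[t(onz(w,*u(q),p[2]-zz)) for q in [(371,420),(345,437),(398,437)]])
E
```

```text
0.06 0.0437 hole [0.5029 0.2447 0.06  ] [  0.8   3.7 115.6] top [ 23.1   3.6 115.6]
0.064 0.043 hole [0.5019 0.2442 0.064 ] [  2.    3.6 111.6] top [ 23.9   3.5 111.6]
0.068 0.0423 hole [0.5008 0.2436 0.068 ] [  3.1   3.6 107.6] top [ 24.8   3.5 107.6]
0.072 0.0416 hole [0.4998 0.2431 0.072 ] [  4.3   3.5 103.6] top [ 25.6   3.4 103.6]
0.076 0.0409 hole [0.4987 0.2425 0.076 ] [ 5.5  3.5 99.6] top [26.4  3.4 99.6]
0.08 0.0402 hole [0.4977 0.242  0.08  ] [ 6.7  3.4 95.6] top [27.2  3.3 95.6]
[0.50047893 0.2420852  0.06873499] [0.50042163 0.24262621 0.06888098] [  3.9   2.8 106.7] [0.49993158 0.24315902 0.07052048] [0.50029683 0.24290628 0.06835877]
foot [array([ 8.5,  0.3, 72.5]), array([ 5.6, -3.9, 72.5]), array([ 5.6,  4.8, 72.5])]
foot [array([ 9.3,  0.3, 70. ]), array([ 6.4, -3.9, 70. ]), array([ 6.4,  4.7, 70. ])]
```

>>> play_rows(
  plan=[
    [[-1,2.7,5],0],
    [[-1,2.7,12],0],
    [[-1,2.7,20],0],
    [[-1,2.7,26],0],
    [[-1,2.7,28],0],
    [[-1,2.7,28],0],
    [[-1,2.7,28],0],
    [[-1,2.7,28],0],
  ],
)

```text
clock: 11.28
tool_pos: [0.505, 0.2461, 0.1481]
tcp_rot: [-0.697, 3.063, 0.0]
force: [-0.6, 0.5, -1.1]
finger_gap: 0.242
```

```bash
python3 - <<'E'
from h import *
w=cam('wrist'); p,M=tool(); print(p,get_obs()['force'],get_obs()['finger_gap'],M[:,1]); save(w,'w11.png',(210,150,300,240),6)
d=cam('side'); save(d,'d11.png',(180,250,250,330),7)
s=cam('scene'); save(s,'s11.png',(265,110,320,165),9)
import pickle; pickle.dump((w,s,d,p,M),open('11.pkl','wb'))
E
```

```text
[0.50499538 0.24607301 0.14815799] [-0.6742183  -0.18879434 -1.85992112] 0.2470452471501001 [-4.32498877e-01  9.01634471e-01 -5.44053086e-05]
```

View pics/w11.png

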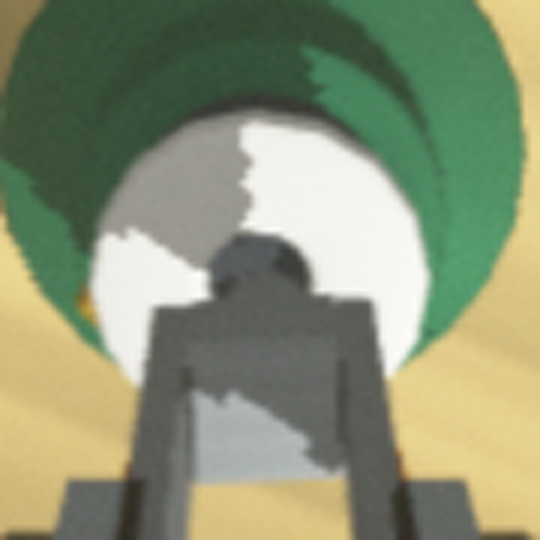

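View pics/d11.png

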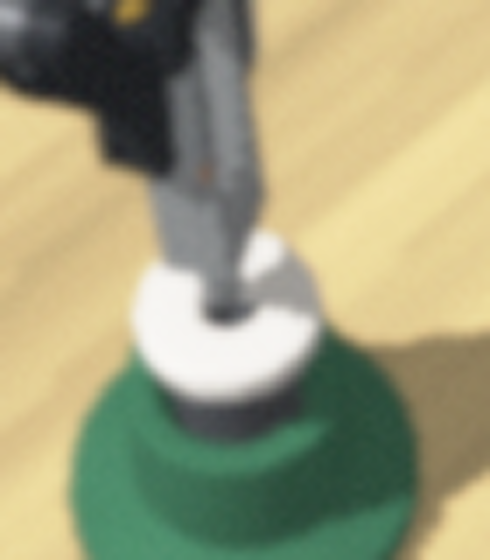

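View pics/s11.png

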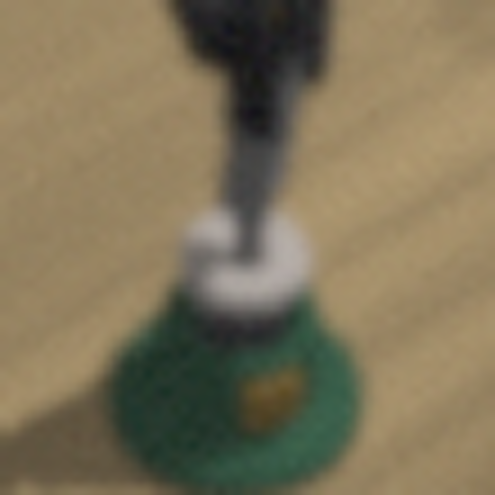

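```bash
python3 - <<'E'
from h import *
import pickle; w,s,d,p,M=pickle.load(open('11.pkl','rb'))
im=w['image'][180:210,238:270].astype(float); im=np.clip(im*2.0,0,255).astype(np.uint8)[:,:,::-1]
cv2.imwrite('pics/w11c.png',cv2.resize(im,None,fx=18,fy=18,interpolation=cv2.INTER_NEAREST))
im=d['image'][282:302,198:226].astype(float); im=np.clip(im*1.5,0,255).astype(np.uint8)[:,:,::-1]
cv2.imwrite('pics/d11c.png',cv2.resize(im,None,fx=20,fy=20,interpolation=cv2.INTER_CUBIC))
E
```

```text
(no output)
```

View pics/w11c.png

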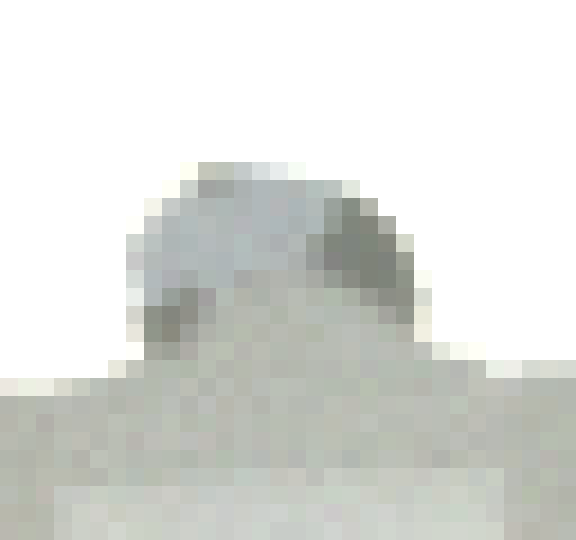

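View pics/d11c.png

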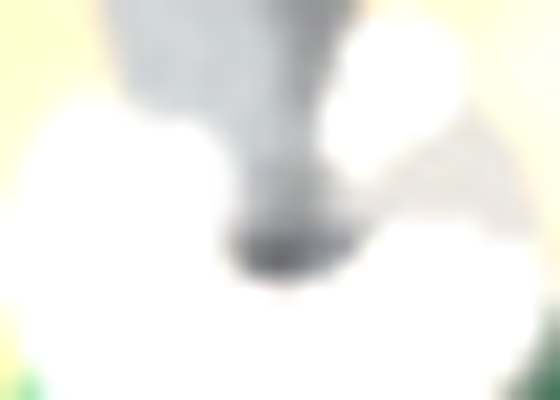

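```bash
python3 - <<'E'
from h import *
import pickle; w,s,d,p,M=pickle.load(open('11.pkl','rb'))
t=lambda X:(M.T@(X-p)*1000).round(1)
u=lambda q:(238+q[0]/18-.5,180+q[1]/18-.5)
print('foot front',t(onz(w,*u((275,270)),p[2]-.0725)))
for z in(.0685,.0695,.0705): print('hole c',t(onz(w,*u((279,313)),z)),'hole L/R',t(onz(w,*u((128,313)),z)),t(onz(w,*u((430,313)),z)),'top',t(onz(w,*u((279,162)),z)))
print('side: hole L/R',[onz(d,198+x/20,282+y/20,.0695) for x,y in [(228,240),(360,240)]],'shank at ',[onz(d,198+x/20,282+y/20,.0757) for x,y in [(240,175),(325,175)]])
E
```

```text
foot front [ 8.9 -0.6 72.5]
hole c [ 4.8 -0.5 79.7] hole L/R [ 4.8 -6.8 79.7] [ 4.8  5.8 79.7] top [11.3 -0.5 79.6]
hole c [ 5.1 -0.5 78.7] hole L/R [ 5.1 -6.7 78.7] [ 5.1  5.8 78.7] top [11.6 -0.5 78.6]
hole c [ 5.4 -0.5 77.7] hole L/R [ 5.4 -6.7 77.7] [ 5.4  5.8 77.7] top [11.9 -0.5 77.6]
side: hole L/R [array([0.5034836 , 0.24568096, 0.0695    ]), array([0.49599218, 0.23860865, 0.0695    ])] shank at  [array([0.50370996, 0.24368729, 0.0757    ]), array([0.49890871, 0.23915395, 0.0757    ])]
```

>>> play_rows(
  plan=[
    [[0.3,-0.3,2],0],
    [[0.3,-0.3,4],0],
    [[0.3,-0.3,6],0],
    [[0.3,-0.3,8],0],
    [[0.3,-0.3,10],0],
    [[0.3,-0.3,10],0],
    [[0.3,-0.3,10],0],
  ],
)

```text
clock: 12.02
tool_pos: [0.5045, 0.2456, 0.1376]
tcp_rot: [0.697, -3.063, -0.0]
force: [0.6, 0.5, -1.7]
finger_gap: 0.244
```

```bash
python3 - <<'E'
from h import *
w=cam('wrist'); p,M=tool(); o=get_obs();print(p,o['force'],M.T@o['force'],o['ft_torque'],o['finger_gap']); save(w,'w12.png',(210,150,300,240),6)
d=cam('side'); save(d,'d12.png',(180,250,250,330),7)
E
```

```text
[0.50463497 0.24558045 0.13777663] [-0.43861084 -0.43811798 -1.37400859] [ 0.58494618 -0.20548084  1.37398764] [-0.02328048 -0.02425787 -0.01141407] 0.2445129531499764
```

View pics/w12.png

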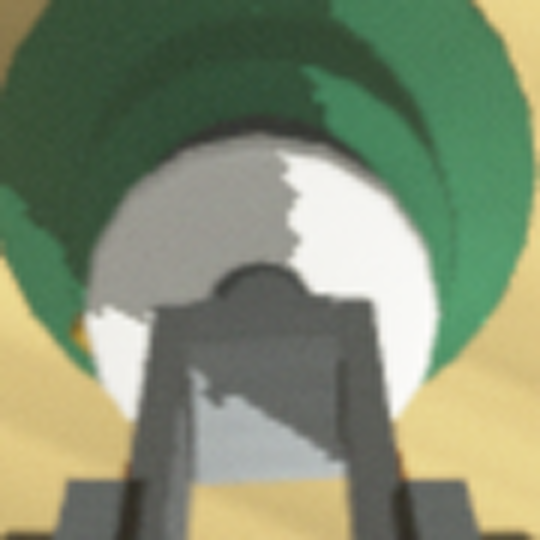

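View pics/d12.png

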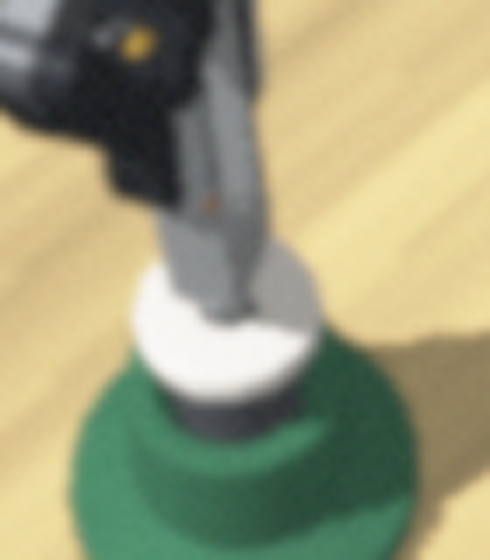

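>>> play_rows(
  plan=[
    [[0,0,3],0],
    [[0,0,6],0],
    [[0,0,9],0],
    [[0,0,12],0],
    [[0,0,14],0],
    [[0,0,15],0],
    [[0,0,15],0],
    [[0,0,15],0],
  ],
)

```text
clock: 12.78
tool_pos: [0.5046, 0.2456, 0.1228]
tcp_rot: [-0.697, 3.063, 0.0]
force: [0.9, -0.4, -0.3]
finger_gap: 0.242
```

>>> play_rows(
  plan=[
    [[0,0,1],0],
    [[0,0,2],0],
    [[0,0,3],0],
    [[0,0,4],0],
  ],
)

```text
clock: 13.12
tool_pos: [0.5047, 0.2456, 0.1191]
tcp_rot: [-0.697, 3.063, 0.0]
force: [-1.5, -0.0, 3.5]
finger_gap: 0.24
```

```bash
python3 - <<'E'
from h import *
p,M=tool(); o=get_obs();print(p,o['force'],M.T@o['force'],o['ft_torque'],o['finger_gap'])
w=cam('wrist');save(w,'w13.png',(210,150,300,240),6)
d=cam('side'); save(d,'d13.png',(180,250,250,330),7)
o=get_obs();print(o['tool_pos'],o['force'])
E
```

```text
[0.50473275 0.24559845 0.11906263] [-1.51012927 -0.02159205  3.54483146] [ 1.36881092  0.63345141 -3.54568508] [-0.12145759  0.33578854  0.0227847 ] 0.24032262711561858
[0.50468118 0.24560122 0.11881071] [-1.40704733 -0.28310322  2.86429892]
```

View pics/w13.png

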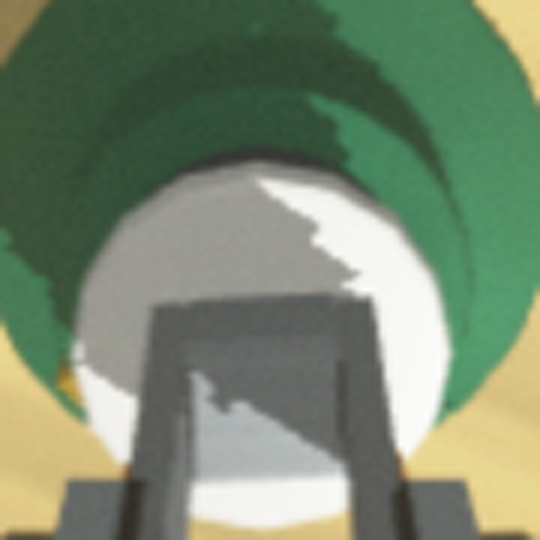

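View pics/d13.png

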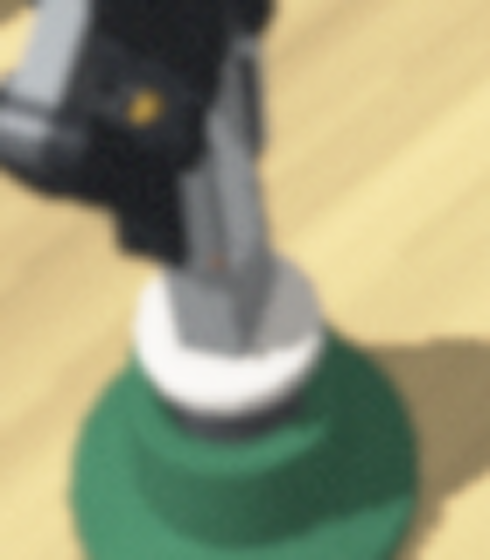

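>>> play_rows(
  plan=[
    [[0,0,0.8],0],
    [[0,0,1.6],0],
    [[0,0,2.4],0],
    [[0,0,3.2],0],
    [[0,0,4],0],
  ],
)

```text
clock: 13.63
tool_pos: [0.5047, 0.2456, 0.1148]
tcp_rot: [-0.697, 3.063, 0.0]
force: [-0.6, -0.7, 4.2]
finger_gap: 0.245
```

>>> play_rows(
  plan=[
    [[0,0,0.5],0],
    [[0,0,1],0],
    [[0,0,1.5],0],
    [[0,0,2],0],
  ],
)

```text
clock: 13.97
tool_pos: [0.5047, 0.2456, 0.1128]
tcp_rot: [-0.697, 3.063, 0.0]
force: [-1.1, 0.7, 3.3]
finger_gap: 0.243
```

>>> play_rows(
  plan=[
    [[0,0,0.35],0],
    [[0,0,0.7],0],
    [[0,0,1.0],0],
  ],
)

```text
clock: 14.22
tool_pos: [0.5046, 0.2456, 0.1118]
tcp_rot: [-0.697, 3.063, 0.0]
force: [-0.2, 0.8, 3.3]
finger_gap: 0.244
```

>>> play_rows(
  plan=[
    [[0,0,0.35],0],
    [[0,0,0.7],0],
    [[0,0,1.0],0],
  ],
)

```text
clock: 14.47
tool_pos: [0.5046, 0.2456, 0.1108]
tcp_rot: [-0.697, 3.063, 0.0]
force: [-0.9, -0.9, 3.9]
finger_gap: 0.247
```

>>> play_rows(
  plan=[
    [[0,0,0.35],0],
    [[0,0,0.7],0],
  ],
)

```text
clock: 14.63
tool_pos: [0.5046, 0.2456, 0.1101]
tcp_rot: [-0.697, 3.063, 0.0]
force: [0.1, -0.5, 4.0]
finger_gap: 0.247
```

>>> play_rows(
  plan=[
    [[0,0,0.35],0],
    [[0,0,0.7],0],
  ],
)

```text
clock: 14.8
tool_pos: [0.5046, 0.2456, 0.1094]
tcp_rot: [-0.697, 3.063, 0.0]
force: [-0.7, -0.3, 3.5]
finger_gap: 0.242
```

>>> play_rows(
  plan=[
    [[0,0,0.35],0],
    [[0,0,0.7],0],
  ],
)

```text
clock: 14.97
tool_pos: [0.5046, 0.2456, 0.1087]
tcp_rot: [-0.697, 3.063, 0.0]
force: [-0.6, 0.0, 4.1]
finger_gap: 0.247
```

>>> play_rows(
  plan=[
    [[0,0,0.35],0],
    [[0,0,0.7],0],
  ],
)

```text
clock: 15.13
tool_pos: [0.5046, 0.2456, 0.108]
tcp_rot: [-0.697, 3.063, 0.0]
force: [-0.0, -0.5, 4.0]
finger_gap: 0.244
```

>>> play_rows(
  plan=[
    [[0,0,0.35],0],
    [[0,0,0.7],0],
  ],
)

```text
clock: 15.3
tool_pos: [0.5046, 0.2456, 0.1073]
tcp_rot: [-0.697, 3.063, 0.0]
force: [-0.4, 0.3, 3.4]
finger_gap: 0.244
```

>>> play_rows(
  plan=[
    [[0,0,0.35],0],
    [[0,0,0.7],0],
  ],
)

```text
clock: 15.47
tool_pos: [0.5046, 0.2456, 0.1066]
tcp_rot: [-0.697, 3.063, 0.0]
force: [-0.6, 0.1, 2.7]
finger_gap: 0.244
```

>>> play_rows(
  plan=[
    [[0,0,0.35],0],
    [[0,0,0.7],0],
  ],
)

```text
clock: 15.63
tool_pos: [0.5047, 0.2456, 0.106]
tcp_rot: [-0.697, 3.063, 0.0]
force: [-0.9, 0.3, 7.8]
finger_gap: 0.245
```

>>> play_rows(
  plan=[
    [[0,0,0.2],0],
    [[0,0,0.2],0],
  ],
)

```text
clock: 15.8
tool_pos: [0.5047, 0.2456, 0.1061]
tcp_rot: [-0.697, 3.063, 0.0]
force: [-1.7, 0.0, 5.8]
finger_gap: 0.244
```

>>> play_rows(
  plan=[
    [[0,0,0.2],0],
    [[0,0,0.4],0],
    [[0,0,0.4],0],
  ],
)

```text
clock: 16.05
tool_pos: [0.5048, 0.2456, 0.106]
tcp_rot: [-0.696, 3.063, 0.0]
force: [-2.6, -0.9, 8.1]
finger_gap: 0.245
```

>>> play_rows(
  plan=[
    [[0,0,0.2],0],
    [[0,0,0.4],0],
    [[0,0,0.4],0],
  ],
)

```text
clock: 16.3
tool_pos: [0.5048, 0.2457, 0.106]
tcp_rot: [-0.697, 3.062, 0.0]
force: [-3.0, -0.9, 11.2]
finger_gap: 0.246
```

>>> play_rows(
  plan=[
    [[0,0,0.25],0],
    [[0,0,0.25],0],
    [[0,0,0.25],0],
  ],
)

```text
clock: 16.55
tool_pos: [0.5049, 0.2457, 0.106]
tcp_rot: [-0.696, 3.062, 0.0]
force: [-2.1, -0.5, 12.5]
finger_gap: 0.244
```

>>> play_rows(
  plan=[
    [[0,0,0],0],
    [[0,0,0],0],
    [[0,0,0],0],
  ],
)

```text
clock: 16.8
tool_pos: [0.5049, 0.2457, 0.106]
tcp_rot: [-0.696, 3.062, 0.0]
force: [-2.7, -0.7, 13.6]
finger_gap: 0.242
```

>>> play_rows(
  plan=[
    [[0,0,0],0],
    [[0,0,0],0],
    [[0,0,0],0],
    [[0,0,0],0],
    [[0,0,0],0],
  ],
)

```text
clock: 17.22
tool_pos: [0.5049, 0.2457, 0.1059]
tcp_rot: [-0.696, 3.062, 0.0]
force: [-2.0, -0.7, 13.0]
finger_gap: 0.246
```

>>> play_rows(
  plan=[
    [[0,0,0],0],
    [[0,0,0],0],
    [[0,0,0],0],
    [[0,0,0],0],
    [[0,0,0],0],
  ],
)

```text
clock: 17.63
tool_pos: [0.5048, 0.2457, 0.1059]
tcp_rot: [-0.696, 3.062, 0.0]
force: [-2.2, -0.8, 13.6]
finger_gap: 0.241
```

```bash
python3 - <<'E'
from h import *
p,M=tool(); o=get_obs();print(p,o['force'])
w=cam('wrist');save(w,'w14.png',(170,130,340,300),4)
d=cam('side'); save(d,'d14.png',(180,250,250,330),7)
o=get_obs();print(o['tool_pos'],o['force'])
E
```

```text
[0.50484514 0.24566609 0.10594243] [-2.23222367 -0.80292796 13.6365462 ]
[0.5048581  0.24566322 0.10592648] [-3.36994522 -0.07116567 13.53476283]
```

View pics/w14.png

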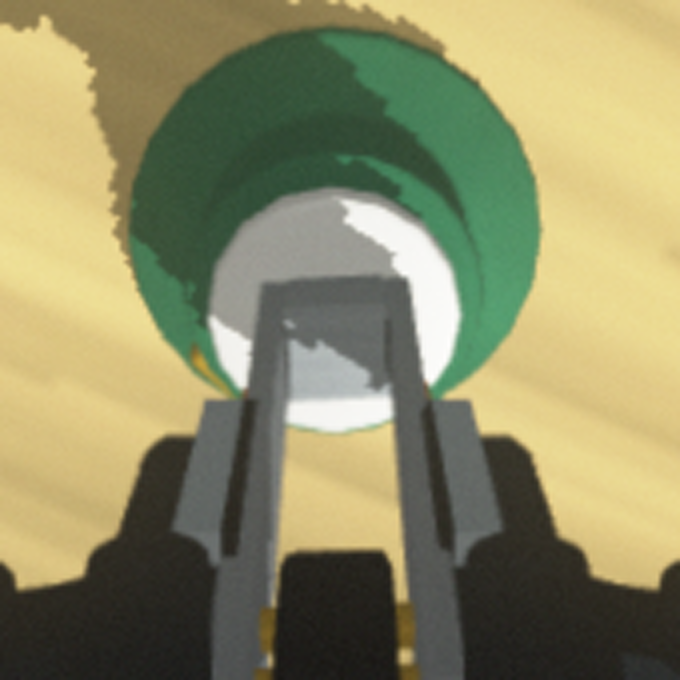

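View pics/d14.png

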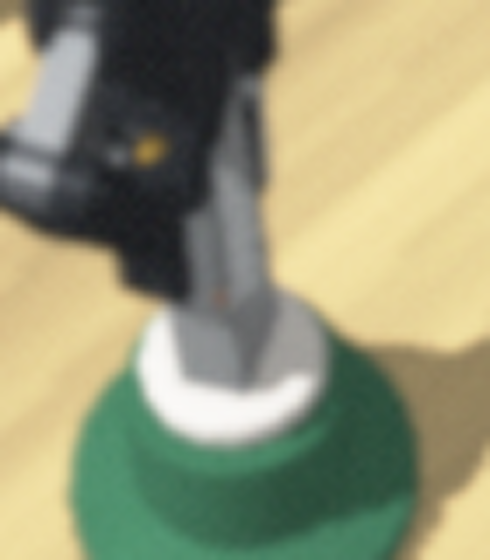

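>>> play_rows(
  plan=[
    [[0,0,-0.5],0],
    [[0,0,-1.0],0],
    [[0,0,-1.5],0],
    [[0,0,-1.6],0],
    [[0,0,-1.6],0],
  ],
)

```text
clock: 18.15
tool_pos: [0.5046, 0.2456, 0.1061]
tcp_rot: [0.697, -3.063, -0.0]
force: [-0.5, 0.1, 2.7]
finger_gap: 0.244
```

>>> play_rows(
  plan=[
    [[0,0,0],0],
    [[0,0,0],0],
    [[0,0,0],0],
    [[0,0,0],0],
    [[0,0,0],0],
  ],
  fingers=0.42,
)

```text
clock: 18.57
tool_pos: [0.5045, 0.2455, 0.106]
tcp_rot: [0.697, -3.063, -0.0]
force: [-0.0, 0.3, -0.9]
finger_gap: 0.419
```

```bash
python3 - <<'E'
from h import *
p,M=tool(); o=get_obs();print(p,o['force'],o['finger_gap'])
w=cam('wrist');save(w,'w15.png',(170,130,340,300),4)
E
```

```text
[0.50447593 0.24552467 0.10603815] [-0.04827917  0.3087059  -0.90434883] 0.41891346787505584
```

View pics/w15.png

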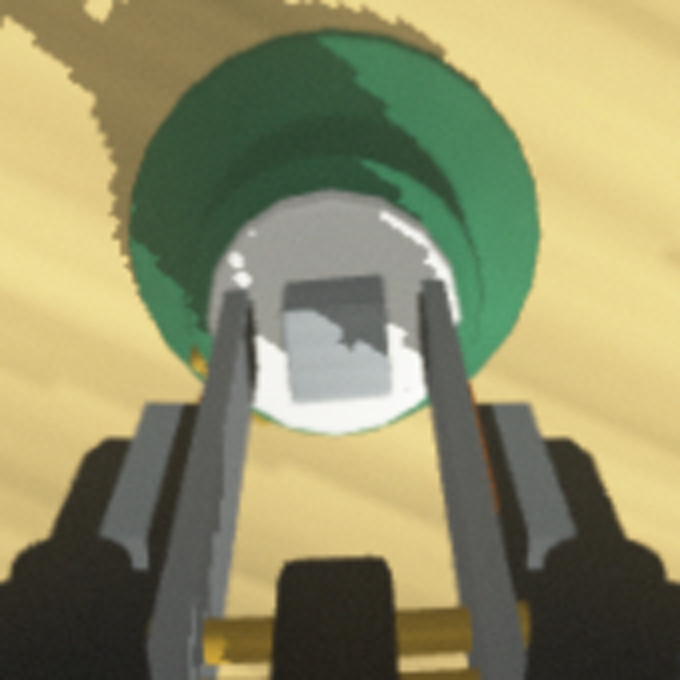

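>>> play_rows(
  plan=[
    [[0,0,-3],0],
    [[0,0,-10],0],
    [[0,0,-20],0],
    [[0,0,-35],0],
    [[0,0,-50],0],
    [[0,0,-62],0],
    [[0,0,-70],0],
    [[0,0,-70],0],
    [[0,0,-70],0],
  ],
)

```text
clock: 19.37
tool_pos: [0.5047, 0.2456, 0.1769]
tcp_rot: [-0.696, 3.062, 0.0]
force: [0.1, -0.7, -0.1]
finger_gap: 0.419
```

```bash
python3 - <<'E'
from h import *
p,M=tool(); o=get_obs();print(p,o['force'],o['finger_gap'])
w=cam('wrist');save(w,'w16.png',None,1.5)
d=cam('side'); save(d,'d16.png',(150,200,280,350),4)
print(step((.4985,-.2533,.155),(0,1)))
E
```

```text
[0.50474598 0.24561452 0.17685608] [ 0.0710923  -0.65864944 -0.1339974 ] 0.4186869412120248
(array([ 220.8, -447.2,   20.8]), np.float64(0.4472301967314909))
```

View pics/w16.png

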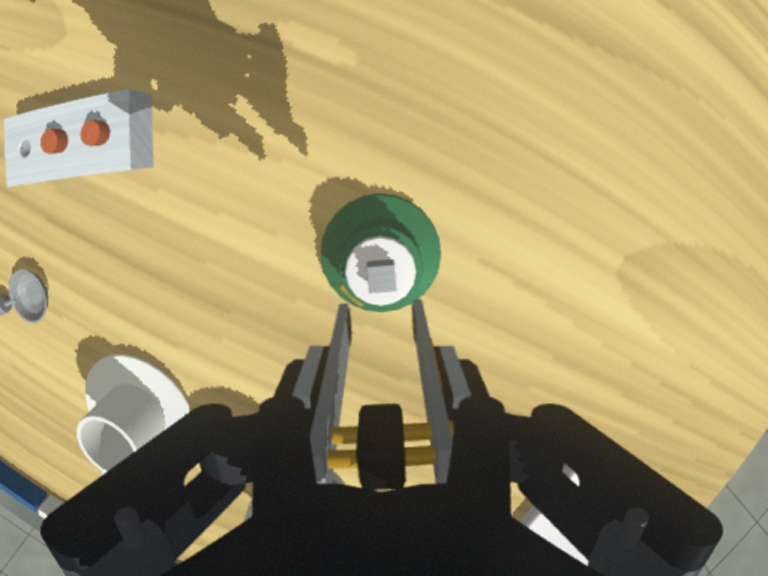

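View pics/d16.png

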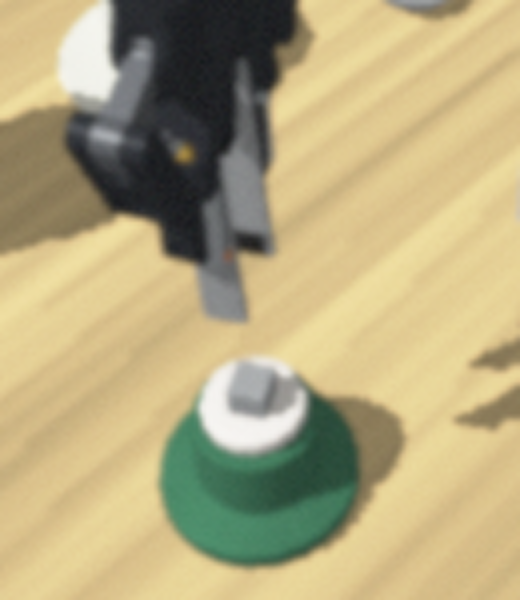

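>>> play_rows(
  plan=[
    [[8,-17,0],0.04],
    [[24,-50,0],0.1],
    [[41,-84,0],0.16],
    [[58,-119,0],0.22],
    [[75,-154,0],0.28],
    [[92,-189,0],0.34],
    [[109,-224,0],0.4],
    [[126,-259,0],0.447],
    [[143,-294,0],0.447],
    [[160,-329,0],0.447],
  ],
)

```text
clock: 20.3
tool_pos: [0.5018, -0.122, 0.1755]
tcp_rot: [-0.0, -3.14, -0.001]
force: [1.1, 0.2, -0.3]
finger_gap: 0.422
```

>>> play_rows(
  plan=[
    [[0,-36,0],0],
    [[0,-72,0],0],
    [[0,-104,0],0],
    [[0,-124,0],0],
    [[0,-131,0],0],
    [[0,-131,0],0],
    [[0,-131,0],0],
    [[0,-131,0],0],
  ],
)

```text
clock: 20.97
tool_pos: [0.5025, -0.2498, 0.1759]
tcp_rot: [0.002, -3.141, -0.002]
force: [0.4, -0.8, -0.3]
finger_gap: 0.419
```

```bash
python3 - <<'E'
from h import *
p,M=tool(); o=get_obs();print(p,o['force'],o['finger_gap'],o['qvel'].round(3))
print(step((.5025,-.2535,.155),(0,1)))
w=cam('wrist');save(w,'w17.png',(180,120,330,290),3.5)
import pickle;pickle.dump((w,p,M),open('17.pkl','wb'))
E
```

```text
[ 0.50254454 -0.24975959  0.17585135] [ 0.41685363 -0.7540507  -0.25589937] 0.419475809678098 [ 0.008 -0.006 -0.003 -0.002 -0.001 -0.004]
(array([ 0. , -3.8, 20.8]), np.float64(0.0013259385122847966))
```

View pics/w17.png

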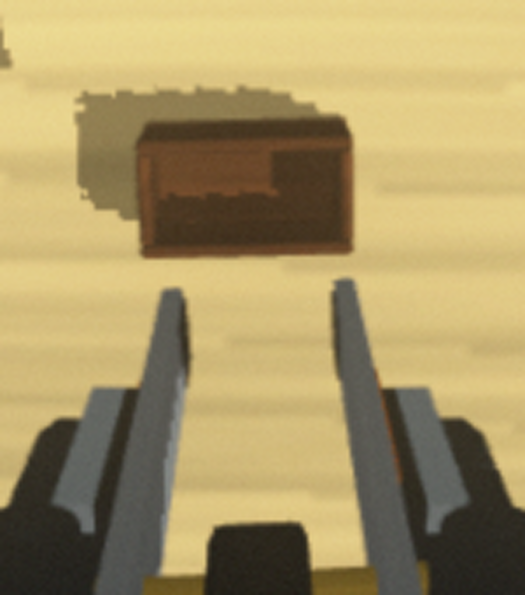

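```bash
python3 - <<'E'
from h import *
import pickle;w,p,M=pickle.load(open('17.pkl','rb'))
t=lambda X:(M.T@(X-p)*1000).round(1)
u=lambda q:(180+(q[0]+.5)/3.5-.5,120+(q[1]+.5)/3.5-.5)
X=np.array([t(onz(w,*u(q),.03)) for q in [(137,140),(353,138),(352,252),(142,254)]]);print(X,X.mean(0))
print([t(onz(w,*u(q),p[2]-.046)) for q in [(163,290),(182,290),(333,281),(355,281)]])
E
```

```text
[[ 20.5 -33.4 145.8]
 [ 21.   25.5 145.9]
 [-11.4  26.  145.9]
 [-12.  -33.  145.8]] [  4.525  -3.725 145.85 ]
[array([ 12. , -17.5,  46. ]), array([ 12., -14.,  46.]), array([13.7, 13.4, 46. ]), array([13.7, 17.4, 46. ])]
```

>>> play_rows(
  plan=[
    [[0,-3.5,10],0],
    [[0,-3.5,35],0],
    [[0,-3.5,65],0],
    [[0,-3.5,85],0],
    [[0,-3.5,93],0],
    [[0,-3.5,97],0],
    [[0,-3.5,97],0],
    [[0,-3.5,97],0],
  ],
)

```text
clock: 21.68
tool_pos: [0.5033, -0.255, 0.0802]
tcp_rot: [-0.001, 3.14, -0.001]
force: [-0.5, 0.6, -0.8]
finger_gap: 0.422
```

```bash
python3 - <<'E'
from h import *
p,M=tool(); o=get_obs();print(p,o['force'],o['finger_gap'])
w=cam('wrist');save(w,'w18.png',(180,150,330,290),4)
d=cam('side'); save(d,'d18.png',(330,100,420,210),6)
E
```

```text
[ 0.50333501 -0.25496675  0.0801696 ] [-0.49000691  0.58808325 -0.80006232] 0.4216330572332124
```

View pics/w18.png

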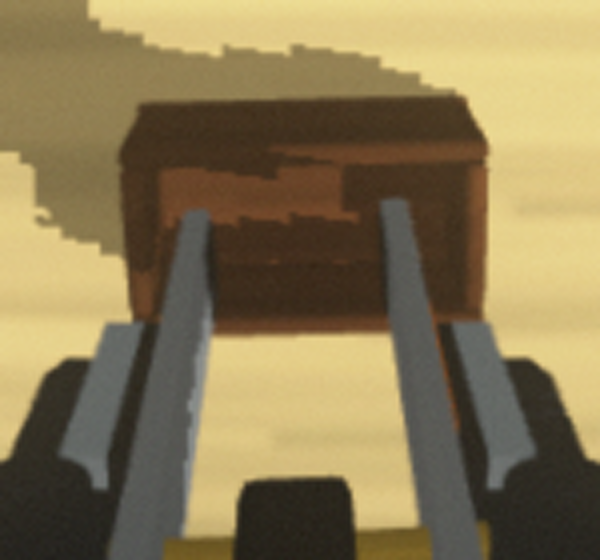

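View pics/d18.png

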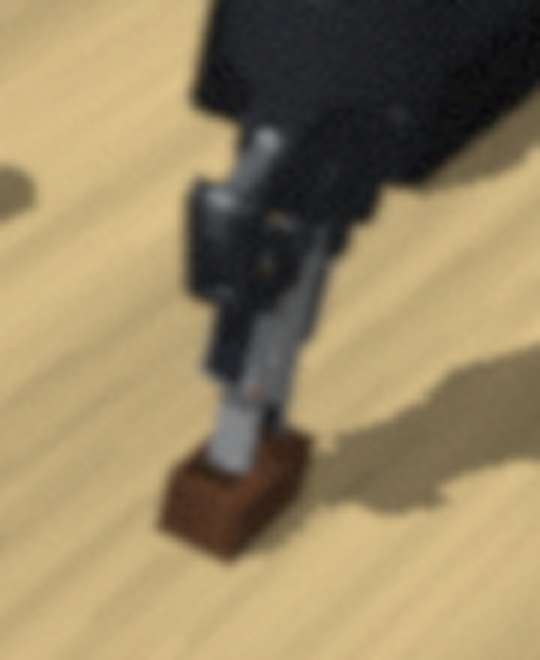

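```bash
python3 - <<'E'
from h import *
w=cam('wrist');p,M=tool()
t=lambda X:(M.T@(X-p)*1000).round(1)
u=lambda q:(180+(q[0]+.5)/4-.5,150+(q[1]+.5)/4-.5)
X=np.array([t(onz(w,*u(q),.03)) for q in [(122,158),(488,152),(485,325),(133,328)]]);print(X,X.mean(0))
print([t(onz(w,*u(q),p[2]-.046)) for q in [(181,212),(208,212),(381,200),(408,200)]])
E
```

```text
[[ 19.4 -28.2  50.5]
 [ 20.4  30.9  50.4]
 [-10.2  32.1  50.5]
 [-10.8 -27.8  50.6]] [ 4.7   1.75 50.5 ]
[array([ 11.7, -18.4,  46. ]), array([ 11.8, -14.1,  46. ]), array([13.8, 13.4, 46. ]), array([13.8, 17.7, 45.9])]
```

>>> play_rows(
  plan=[
    [[0,2,2],0],
    [[0,2,8],0],
    [[0,2,15],0],
    [[0,2,21],0],
    [[0,2,25],0],
    [[0,2,28],0],
    [[0,2,29],0],
    [[0,2,29],0],
    [[0,2,29],0],
  ],
)

```text
clock: 22.58
tool_pos: [0.5029, -0.2531, 0.0504]
tcp_rot: [-0.0, 3.141, -0.001]
force: [0.1, -0.4, 1.4]
finger_gap: 0.421
```

>>> play_rows(
  plan=[
    [[0,0,0.5],0],
    [[0,0,1],0],
    [[0,0,1],0],
  ],
)

```text
clock: 22.83
tool_pos: [0.5031, -0.2531, 0.05]
tcp_rot: [-0.0, 3.14, -0.001]
force: [-1.4, 0.7, 5.9]
finger_gap: 0.417
```

>>> play_rows(
  plan=[
    [[0,0,0],0],
    [[0,0,0],0],
    [[0,0,0],0],
    [[0,0,0],0],
  ],
  fingers=0.55,
)

```text
clock: 23.17
tool_pos: [0.5029, -0.2526, 0.0495]
tcp_rot: [-0.0, 3.141, 0.0]
force: [0.2, 1.3, 4.7]
finger_gap: 0.552
```

>>> play_rows(
  plan=[
    [[0,0,0],0],
    [[0,0,0],0],
    [[0,0,0],0],
    [[0,0,0],0],
    [[0,0,0],0],
    [[0,0,0],0],
  ],
  fingers=1.0,
)

```text
clock: 23.67
tool_pos: [0.5025, -0.2527, 0.049]
tcp_rot: [0.0, -3.141, -0.0]
force: [0.4, 0.1, -0.1]
finger_gap: 0.996
```

```bash
python3 - <<'E'
from h import *
p,M=tool(); o=get_obs();print(p,o['force'],o['finger_gap'])
w=cam('wrist');save(w,'w19.png',None,1.5)
E
```

```text
[ 0.50254317 -0.25273899  0.04902431] [ 0.35936457  0.09052102 -0.13914584] 0.9960039381185876
```

View pics/w19.png

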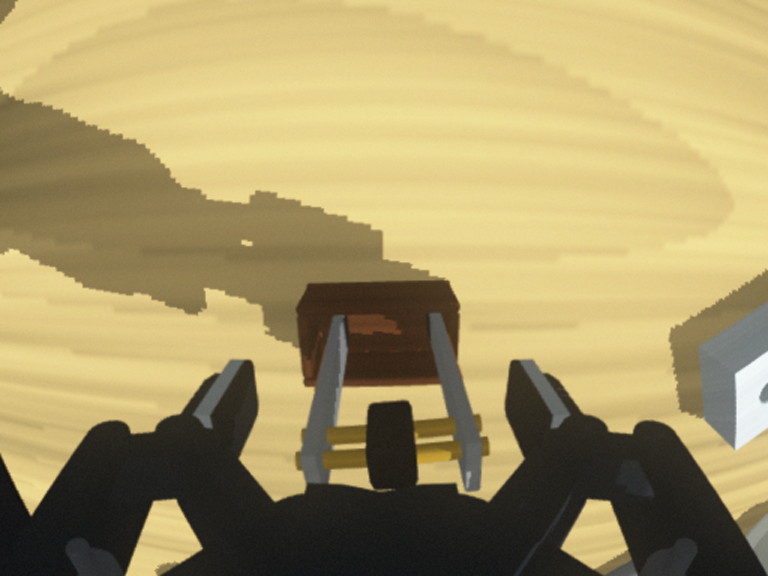

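>>> play_rows(
  plan=[
    [[0,0,-5],0],
    [[0,0,-15],0],
    [[0,0,-30],0],
    [[0,0,-55],0],
    [[0,0,-85],0],
    [[0,0,-115],0],
    [[0,0,-140],0],
    [[0,0,-150],0],
    [[0,0,-150],0],
    [[0,0,-150],0],
  ],
)

```text
clock: 24.55
tool_pos: [0.5025, -0.2527, 0.1991]
tcp_rot: [-0.0, 3.141, -0.0]
force: [-0.4, -0.3, -0.6]
finger_gap: 0.999
```

```bash
python3 - <<'E'
from h import *
p,M=tool(); o=get_obs();print(p,o['force'],o['finger_gap'])
w=cam('wrist');save(w,'w20.png',(180,100,330,230),5)
d=cam('side'); save(d,'d20.png',None,1.5); save(d,'d20c.png',(330,120,420,210),6)
s=cam('scene'); save(s,'s20.png',None,1.5); save(s,'s20c.png',(100,200,190,280),7)
import pickle;pickle.dump((w,p,M),open('20.pkl','wb'))
E
```

```text
[ 0.50245247 -0.25265296  0.19911836] [-0.35191408 -0.29622842 -0.57729729] 0.9987062877311798
```

View pics/w20.png

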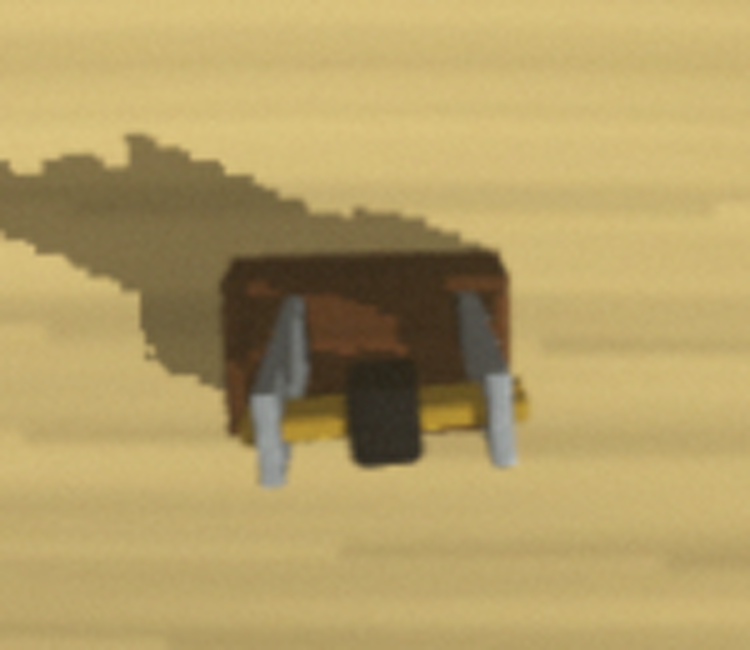

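View pics/d20.png

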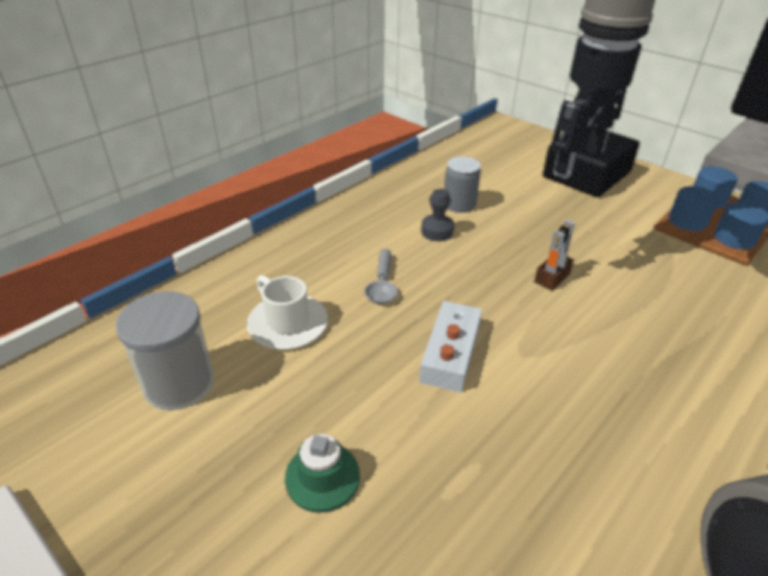

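View pics/s20c.png

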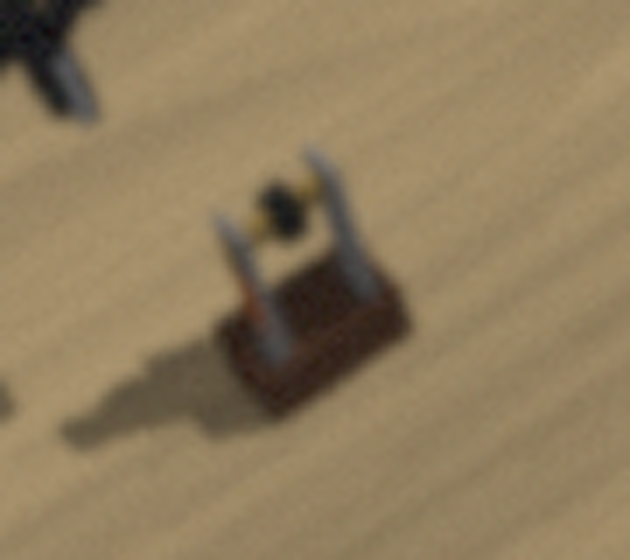

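View pics/d20c.png

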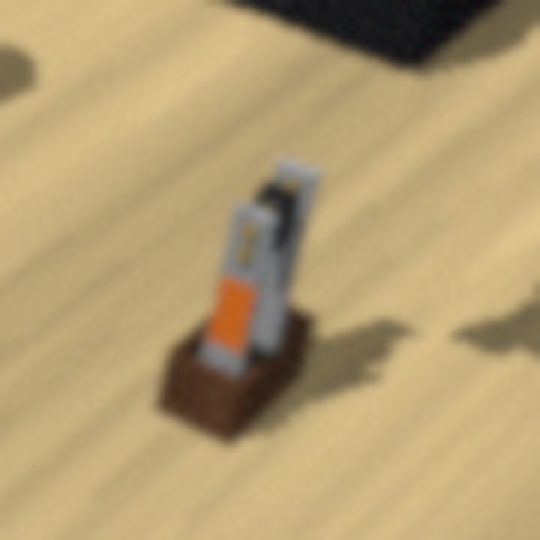

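View pics/s20.png

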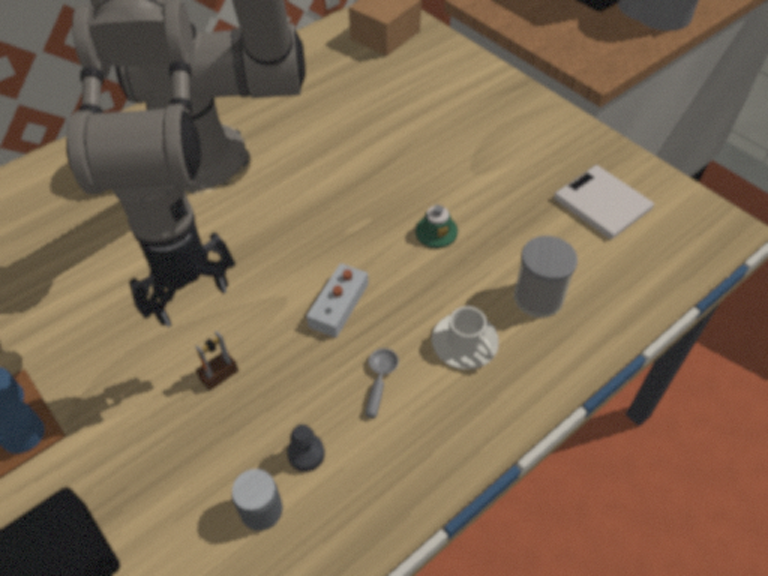

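```bash
python3 - <<'E'
from h import *
import pickle;w,p,M=pickle.load(open('20.pkl','rb'))
u=lambda q:(180+(q[0]+.5)/5-.5,100+(q[1]+.5)/5-.5)
for n,q,z in [('topL',(265,395),.1),('topR',(500,374),.1),('botL',(294,297),.004),('botR',(470,292),.004),('rearL',(272,487),.1),('rearR',(504,465),.1)]: print(n,onz(w,*u(q),z).round(4))
E
```

```text
topL [ 0.4886 -0.2696  0.1   ]
topR [ 0.4851 -0.2319  0.1   ]
botL [ 0.4908 -0.2698  0.004 ]
botR [ 0.4896 -0.2304  0.004 ]
rearL [ 0.5042 -0.2688  0.1   ]
rearR [ 0.5004 -0.2308  0.1   ]
```

```bash
python3 - <<'E'
from h import *
print(manip.finish_job(), get_obs()['clock'])
E
```

```text
the job is handed in; nothing more can be done
the job is handed in; nothing more can be done
```

The job is done and handed in, at about 24.7 s on the robot's clock.

**Slug:** I lifted the tongs from the rack, gripped the square-headed slug by its head and set its shank into the white sleeve. The fingers touched only the tongs.

**Press:** Pushing down, I met a steady slide at a reading of about 4 N. The stop came with the seat about 55 mm above the stand's foot, at the low end of the stated 55–65 mm. I held it there for about 1.3 s. The gauge read 12.5–13.6 N, or about 14 N on the slug once the weight of tongs and slug is added. No printed reading went above 13.6 N. I then eased the load off, opened the tongs and lifted clear.

**Last checks:**
- **Slug in the sleeve:** the pictures show it upright and flush on the white ring.
- **Tongs:** they stand in their rack, free of the gripper, which is open about 9 cm above them. The wrist force is near zero.
- **Other objects:** the copper-headed slugs, cup, spoon, tamper and canister look undisturbed.

**Disagreements:**
- The tongs sit turned about 5° relative to the rack. In the last picture they seemed to lean 1–3°, which is close to my pixel error.
- While carried, the tongs sat about 5 mm off the gripper's centre line. I corrected for this from the images.
- The cameras disagreed by 1–2 mm on the sleeve hole's position. The slug still went in with no side force I could feel.
- The tips' clearance above the ring was about 4 mm by calculation. I did not measure it directly.

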